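Shake washed terminal blocks out over the drying tray

ROBOT

A 6-joint arm with a two-finger parallel gripper is mounted at the origin on the work surface. World frame = base frame: x ahead of the robot, y to its left, z up, the work surface at z = 0. Lengths are in m, angles in rad, forces in N, time in s.
With the tool pointing down it reaches from about 0.375 to 0.975 m from the base axis. Payload 3.8 kg.
Tool frame: the origin (TCP) lies between the finger pads, 19 mm behind the fingertips; this is the grasp point; z points along the fingers, y is the line along which they close (so a half turn about z gives the same grasp; the last joint's range is limited). The gripper opens to 85 mm and grips with 20 to 120 N. Pads are 22 mm wide; open, the fingers measure 114 mm over their backs; the gripper's body (76 mm by 85 mm) begins 54 mm behind the grasp point. The pads swing forward as they close: fully open they stand 13 mm farther back than shut.
Start: joints at [1.079, 0.264, 1.604, -0, 1.274, -0.037], TCP at [0.297, 0.606, 0.25] pointing down, gripper open.
Joint ranges: [-2.63, 2.63], [-0.94, 2.18], [0.31, 2.57], [-1.31, 4.45], [0, 2.66], [-2.55, 2.55]. Speed limits (rad/s): [2.57, 2.57, 3.14, 3.14, 3.14, 3.14].

INTERFACE

Orientations are given as a rotation vector (axis times angle).
In Python, from workcell import bot, vision gives the robot as it stands. The module is installed in compiled form; this text tells all that it offers.
- The arm moves only by the tool play_rows, never from a script. Its argument "moves" is a list that holds one entry, the list of rows, each a list of 7 numbers: the turn, a rotation vector about the tool's x, y, z as a fraction of full scale, then the shift along the tool's x, y, z as a fraction of full scale, then the finger opening in mm, from 0 to 85.4. In form: [[[ax, ay, az, x, y, z, jaw], ...]]. A call has 1 to 5 rows; each row shifts and turns the commanded pose from where the row before left it, along the tool's axes as they then stand; what a row does not reach is not made up. Full scale, the value 1, is 0.1 m for a shift and 0.5 rad for a turn. A row lasts 1/12 s, in which the tool goes at most 41.7 mm and 7.16 degrees, less where a joint would pass 70% of its speed; a pose out of reach is approached as far as the arm can. A call with a number of a shift or a turn outside -1 to 1 is refused whole. A call with a gripper value outside its range is refused whole. The fingers move at their own pace and stop on an object; "newtons" is the grip in N (left out, the last holds). Time passes only in rows, so rows that do not move let the fingers close. It gives the time, the measured TCP pose, the force, the opening and the grip force at its end, in the units of the state.
- bot.read_state(): the state, without advancing time (a new reading comes with each control period).
- vision.read_camera(name): name is "scene" or "top" or "wrist"; returns a dict with "image" (400x640x3 uint8, red, green, blue), "depth" (400x640 float32, m along the optical axis (not along the pixel's ray), 0 where there is no reading), "K" (3x3 intrinsics, pixels), "R" (3x3) and "t" (3): a world point X has camera coordinates R X + t. Camera axes: x right, y down, z forward; pixel columns grow to the right and rows downward; lengths in m; the calibration is good to about 2 mm. A picture is of the moment at which its call begins.
- bot.finish_job(): hands the job in; it is judged then, once.
The state is a dict: "time": time; "q": joint angles; "joint_vel": joint speeds; "joint_torque": joint torques, N m; "tool_pos": TCP position; "tcp_rot": TCP orientation; "wrist_force": force on the tool from outside, world axes, zero at the start; "torque": the same for the moment, N m; "width": opening from 0.0 (shut) to 1.0 (fully open); "grip_force": force on a finger pad.
Only numpy, scipy, OpenCV 4.12 (cv2) and the standard library are available. Lean on these libraries where they do the work, as an engineer would, in place of code of your own. Each camera call takes 0.05 s, during which the arm holds its last target. There are 200 camera calls.

TASK

Take the dipper of washed brass terminal blocks by its bowl, draw it out from under the bench shelf and set it down on the open bench without spilling; then take it again by its handle and, holding it low over the drying tray, shake all eight blocks out so that they lie evenly over the tray, at least two in each of its three bays. Stand the empty dipper upright on the bench in the gap between the tray and the black rubber mat, and leave the things on the mat alone.

Things in the scene. Friction and masses are not known exactly. Their poses are not given: they have to be found in the camera images.
- dipper: Dipper: small scoop of perforated sheet steel with a straight black handle, 0.24 kg empty. Origin: centre of the bowl's underside; x runs towards the handle, z up. Bowl open on top, 66 mm wide outside, parallel upright sides 45 mm high, 2.5 mm thick, from x = -30 to +40 mm; back wall at x = +40 mm; floor 2.5 mm thick. At the start its spout faces the robot (x within 0.15 rad of world x)
- dipper_bowl (a point): Middle of the bowl between its two sides, where the gripper can straddle it (66 mm wide along the dipper's y): 5 mm in front (-x) of the dipper's origin, 32 mm above its underside
- dipper_grip (a point): Point on the handle's axis at which to hold it, 112 mm behind (+x) the dipper's origin and 31 mm above its underside. The handle is a level bar 16 mm wide and 16 mm high from the bowl's back wall to its end. At the start all but its first 25 to 35 mm lies under the shelf board, where the gripper has no room over it
- dipper_end (a point): Free end of the dipper's handle, 165 mm behind (+x) the dipper's origin, 31 mm above its underside
- dipper_lip (a point): Middle of the dipper's pouring lip, 66 mm in front (-x) of its origin, 14 mm above its underside. From x = -30 mm the floor rises to it as a 19 degree ramp between cheeks up to 38 mm high that converge to 42 mm inside: the spout, open in front. Blocks start to slide on steel at slopes of about 26 to 36 degrees
- block0: Brass terminal block number 1 of eight: 20 x 14 x 12 mm (its x, y, z), about 20 g, a bore in each end; the origin is its centre. All eight lie in one layer on the floor of the dipper's bowl at the start
- block1: Brass terminal block number 2 of eight: 20 x 14 x 12 mm (its x, y, z), about 20 g, a bore in each end; the origin is its centre. All eight lie in one layer on the floor of the dipper's bowl at the start
- block2: Brass terminal block number 3 of eight: 20 x 14 x 12 mm (its x, y, z), about 20 g, a bore in each end; the origin is its centre. All eight lie in one layer on the floor of the dipper's bowl at the start
- block3: Brass terminal block number 4 of eight: 20 x 14 x 12 mm (its x, y, z), about 20 g, a bore in each end; the origin is its centre. All eight lie in one layer on the floor of the dipper's bowl at the start
- block4: Brass terminal block number 5 of eight: 20 x 14 x 12 mm (its x, y, z), about 20 g, a bore in each end; the origin is its centre. All eight lie in one layer on the floor of the dipper's bowl at the start
- block5: Brass terminal block number 6 of eight: 20 x 14 x 12 mm (its x, y, z), about 20 g, a bore in each end; the origin is its centre. All eight lie in one layer on the floor of the dipper's bowl at the start
- block6: Brass terminal block number 7 of eight: 20 x 14 x 12 mm (its x, y, z), about 20 g, a bore in each end; the origin is its centre. All eight lie in one layer on the floor of the dipper's bowl at the start
- block7: Brass terminal block number 8 of eight: 20 x 14 x 12 mm (its x, y, z), about 20 g, a bore in each end; the origin is its centre. All eight lie in one layer on the floor of the dipper's bowl at the start
- tray: Drying tray, fixed: white enamel with a blue rim, 165 mm (x) by 228 mm (y), 20 mm high, walls and floor 4 mm thick. Origin: centre of its underside, z up. Two blue ribs, 6 mm wide and 4 mm high, cross the floor at y = -38 and +38 mm and part it into three bays side by side along y. It stands left or right of the dipper, its axes within 0.2 rad of the world's
- mat: Black rubber mat, fixed, 200 mm (x) by 220 mm (y), 3 mm thick, on the other side of the dipper from the tray. Origin: centre of its underside
- shelf: Green bench shelf (riser), fixed, on the bench's far side: a board 200 mm (x) by 900 mm (y), underside 120 mm and top 132 mm above the bench, on two end panels. Origin on the bench under the middle of the board's front edge; the board runs from there to its x = +200 mm. Stock and small meters up to 100 mm high stand on its back half
- plier: Steel sealing plier on the mat, 170 mm long, 60 mm wide, 16 mm thick; leave it alone. Origin at its underside near the middle
- shield: Olive plastic terminal shield on the mat, 45 x 115 mm, 28 mm high, open side down; leave it alone. Origin: centre of its underside
- screw: Brass locking screw standing on its 18 mm head on the mat, 30 mm high; leave it alone. Origin: centre of its underside
Things that resemble listed ones, but are neither listed nor needed, are in the scene too. There is more than one size of the dipper; the job needs the larger.

How it is judged:
By the outcome, as a careful person would: the job done as asked, in the order asked, and still so for the second after the job is handed in, with the robot touching nothing.
It also fails if it takes over 72 s, if anything falls off the work surface, if the arm or the gripper's body presses on something with over 40 N, if the wrist force passes 120 N, or if a joint passes its speed limit or range.

## Working session

There is one attempt and no reset: what is moved stays moved. The work goes in short steps, Python scripts to look and compute and a tool call to move; the robot and the scene stay as the last step left them, time stands still between calls to the robot, and variables do not carry over. Pictures are saved under pics/ and viewed, at most 10 in all, crops included, and the job is handed in when it is done.

Besides the shell and the picture viewer there is one more tool, called in YAML: its name, and indented under it one key for each argument. play_rows: Moves the arm, as the interface text tells. Its arguments: {"type":"object","properties":{"moves":{"type":"array","items":{"type":"array","items":{"type":"array","items":{"type":"number"}}}},"newtons":{"type":"number"}},"required":["moves"]}

```bash
mkdir -p pics
cat > h.py <<'E'
import numpy as np, cv2
from workcell import bot, vision
from scipy.spatial.transform import Rotation as Rn
def cam(n):
    c=vision.read_camera(n); return c
def pts(c):
    d=c["depth"]; v,u=np.mgrid[:400,:640]; K=c["K"]
    P=np.stack([(u-K[0,2])/K[0,0]*d,(v-K[1,2])/K[1,1]*d,d],-1)
    return (P-c["t"])@c["R"]
def save(c,f,box=None,s=1):
    im=c["image"][...,::-1]
    if box: im=im[box[1]:box[3],box[0]:box[2]]
    cv2.imwrite("pics/"+f,cv2.resize(im,None,fx=s,fy=s))
E
python3 - <<'E'
from h import *
for n in("top","scene"):
    c=cam(n); save(c,n+"1.png"); np.savez(n+"1.npz",P=pts(c),**c); print(n,c["K"][0,0],(-c["R"].T@c["t"]).round(3),c["R"].round(2).tolist())
s=bot.read_state(); print(s)
E
```

```text
top 391.3218244376081 [0.361 0.02  1.051] [[0.01, -1.0, -0.02], [-0.99, -0.0, -0.16], [0.16, 0.02, -0.99]]
scene 375.28608937040934 [ 0.922 -0.62   0.985] [[0.83, 0.55, 0.02], [0.43, -0.64, -0.64], [-0.34, 0.54, -0.77]]
{'time': 0.1, 'q': array([ 1.07908719e+00,  2.64670254e-01,  1.60524593e+00, -2.10424581e-05,
        1.27370154e+00, -3.68906923e-02]), 'joint_vel': array([ 0.00108925, -0.00116256, -0.00251223,  0.00144753,  0.00195626,
       -0.00059322]), 'joint_torque': array([ 1.03685616e-03, -5.16706967e+01, -3.68590701e+01,  1.02248428e-04,
        6.32180032e-03, -3.61001162e-05]), 'tool_pos': array([0.29623318, 0.60582685, 0.24878699]), 'tcp_rot': array([-0.70816059, -3.06021271,  0.00307828]), 'wrist_force': array([0.85232547, 0.19453167, 0.2019657 ]), 'torque': array([-0.00128177,  0.01985649, -0.00022888]), 'grip_force': 0.0, 'width': 0.9987474294198223}
```

View pics/top1.png

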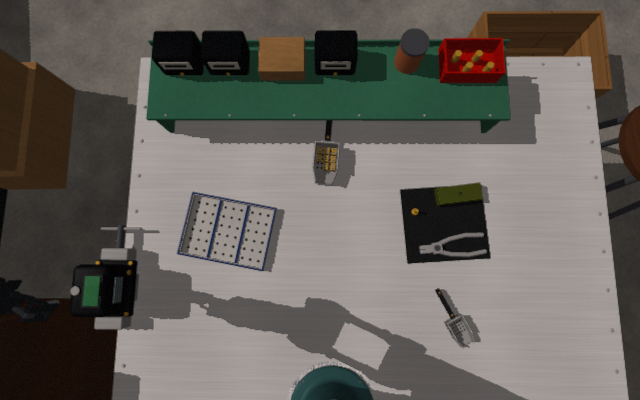

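View pics/scene1.png

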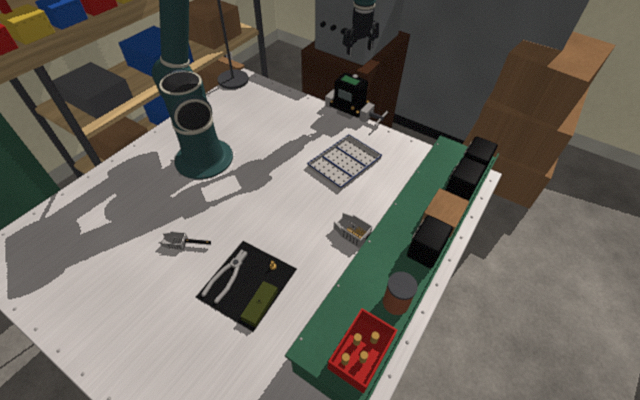

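The top view shows the full dipper at about (327,157), with its handle running under the shelf. The tray is at (228,230) and the mat at (445,225), with the decoy dipper at (455,320). The scene view shows the same: bowl at (352,230), tray at (345,162). Next I'll measure them.

Run:
```python
from h import *
D={n:np.load(n+"1.npz") for n in("top","scene")}
for n,d in D.items():
    P=d["P"];im=d["image"].astype(int);ok=d["depth"]>0
    T=D["top"]["P"]
    if n=="top": print("refs",[T[v,u].round(3).tolist() for u,v in((327,157),(328,130),(228,230),(445,225),(330,119),(205,115),(455,320))])
    # dipper
    m=ok&(P[...,0]>.5)&(P[...,0]<.85)&(abs(P[...,1]-.02)<.12)
    for lo,hi in((.034,.05),(.006,.06)):
        Q=P[m&(P[...,2]>lo)&(P[...,2]<hi)]
        print(n,"dip",len(Q),Q.min(0).round(3),Q.max(0).round(3),np.percentile(Q[:,2],[50,90,98]).round(4),cv2.minAreaRect((Q[:,:2]*1000).astype(np.float32)))
    b=ok&(im[...,2]>im[...,0]+25)&(im[...,2]>im[...,1]+12)&(P[...,2]<.04)&(P[...,2]>.0)&(P[...,1]>.1)&(P[...,0]<.75)&(P[...,1]<.5)
    Q=P[b];print(n,"tray",len(Q),np.percentile(Q[:,2],[5,50,90,98]).round(4),cv2.minAreaRect((Q[:,:2]*1000).astype(np.float32)))
    b=ok&(P[...,2]>.012)&(P[...,2]<.026)&(P[...,1]>.1)&(P[...,0]<.7)&(P[...,1]<.45)&(P[...,0]>.3)
    Q=P[b];print(n,"trayz",len(Q),cv2.minAreaRect((Q[:,:2]*1000).astype(np.float32)))
    b=ok&(im.sum(-1)<110)&(P[...,2]<.01)&(P[...,2]>-.01)&(P[...,1]<-.1)&(P[...,1]>-.5)&(P[...,0]<.7)&(P[...,0]>.38)
    Q=P[b];print(n,"mat",len(Q),cv2.minAreaRect((Q[:,:2]*1000).astype(np.float32)))
    g=ok&(im[...,1]>im[...,0]+25)&(P[...,2]>.11)&(P[...,2]<.14)&(P[...,0]>.6);Q=P[g];print(n,"shelf",len(Q),np.percentile(Q,[1,99],axis=0).round(3))
for d in D.values():
  pass
c=D["top"]; im=c["image"][115:195,285:375,::-1]; cv2.imwrite("pics/crop.png",cv2.resize(im,None,fx=6,fy=6,interpolation=cv2.INTER_CUBIC))
```

```text
refs [[0.65, 0.014, 0.016], [0.718, 0.012, 0.04], [0.45, 0.279, 0.005], [0.466, -0.301, 0.006], [0.716, 0.008, 0.127], [0.723, 0.317, 0.134], [0.222, -0.316, 0.004]]
top dip 297 [ 0.576 -0.017  0.034] [0.747 0.052 0.05 ] [0.0413 0.048  0.0492] ((662.5490112304688, 15.740745544433594), (67.69144439697266, 170.77163696289062), 85.43753051757812)
top dip 890 [ 0.502 -0.054  0.006] [0.747 0.136 0.051] [0.016  0.0463 0.0488] ((625.0036010742188, 42.84581756591797), (242.54908752441406, 190.96080017089844), 1.7089849710464478)
top tray 500 [0.006  0.0192 0.0233 0.025 ] ((446.9352111816406, 279.5216369628906), (231.90658569335938, 167.26174926757812), 79.3397216796875)
top trayz 814 ((447.96429443359375, 278.6258544921875), (233.32667541503906, 169.60292053222656), 79.36964416503906)
top mat 4228 ((472.0833740234375, -300.2536926269531), (195.25013732910156, 218.5305938720703), 3.569626808166504)
top shelf 14468 [[ 0.716 -0.42   0.128]
 [ 0.902  0.458  0.136]]
scene dip 203 [ 0.576 -0.023  0.034] [0.692 0.05  0.049] [0.0415 0.0467 0.0484] ((634.5751342773438, 13.824850082397461), (70.16007232666016, 115.07028198242188), 87.35630798339844)
scene dip 702 [ 0.573 -0.024  0.006] [0.692 0.099 0.051] [0.0219 0.044  0.0472] ((628.8704223632812, 30.90395736694336), (119.00891876220703, 121.86041259765625), 7.5413126945495605)
scene tray 99 [0.003  0.0084 0.0215 0.0237] ((447.6251525878906, 269.6092529296875), (216.28189086914062, 167.9254913330078), 79.24559783935547)
scene trayz 395 ((447.0732116699219, 274.37432861328125), (235.4690399169922, 171.94435119628906), 79.4969482421875)
scene mat 2945 ((473.1416931152344, -302.9206848144531), (194.91909790039062, 215.9797821044922), 3.937832832336426)
scene shelf 10673 [[ 0.718 -0.429  0.127]
 [ 0.909  0.444  0.135]]
```

View pics/crop.png

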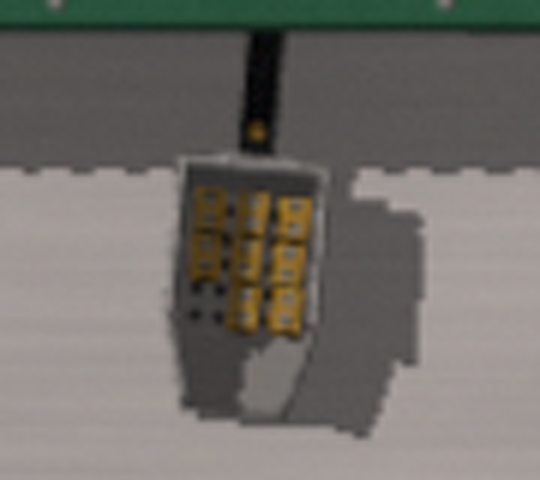

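The tray centre is about (0.447, 0.277) with yaw -0.187. The dipper origin is about (0.646, 0.0145) with yaw about -0.06. The crop shows eight blocks on the bowl floor and the spout facing the robot. I'll plan the approach now.

```bash
cat >> h.py <<'E'
from scipy.linalg import logm, expm
def Rd(yaw,tilt=0):
    X=np.array([np.cos(tilt)*np.cos(yaw),np.cos(tilt)*np.sin(yaw),np.sin(tilt)]);Y=np.array([-np.sin(yaw),np.cos(yaw),0])
    return np.stack([X,Y,np.cross(X,Y)],1)
def Rt(yaw,tilt=0):
    return Rd(yaw,tilt)@np.diag([-1,1,-1])
def T(R,p):
    M=np.eye(4);M[:3,:3]=R;M[:3,3]=p;return M
def now():
    s=bot.read_state();return T(Rn.from_rotvec(s["tcp_rot"]).as_matrix(),s["tool_pos"])
def plan(A,B,step=.03,turn=.11,n=None):
    M=np.real(logm(np.linalg.inv(A)@B));w=np.array([M[2,1],M[0,2],M[1,0]])
    n=n or int(max(np.ceil(np.linalg.norm(M[:3,3])/step),np.ceil(np.linalg.norm(w)/turn),1))
    d=expm(M/n);r=Rn.from_matrix(d[:3,:3]).as_rotvec()/.5
    print(n,"rows of",r.round(4).tolist(),(d[:3,3]/.1).round(4).tolist());return B
def show():
    s=bot.read_state();M=now();R=M[:3,:3]@np.diag([-1,1,-1])
    print("t%.2f"%s["time"],M[:3,3].round(4),"yaw %.3f tilt %.3f roll %.3f"%(np.arctan2(R[1,0],R[0,0]),np.arcsin(R[2,0]),R[2,1]),"F",np.round(s["wrist_force"],1),"w %.3f g %.1f"%(s["width"],s["grip_force"]),"q",s["q"].round(2))
E
python3 - <<'E'
from h import *
show()
plan(now(),T(Rt(-.06),[.641,.0145,.17]),.036)
E
```

```text
t0.10 [0.2962 0.6058 0.2488] yaw -0.455 tilt -0.000 roll -0.002 F [0.9 0.2 0.2] w 0.999 g 0.0 q [ 1.08  0.26  1.61 -0.    1.27 -0.04]
20 rows of [-0.0002, -0.0, -0.0395] [-0.2459, -0.2412, 0.0396]
```

play_rows:
  moves:
    - [[0, 0, -0.0395, -0.246, -0.241, 0.04, 85], [0, 0, -0.0395, -0.246, -0.241, 0.04, 85], [0, 0, -0.0395, -0.246, -0.241, 0.04, 85], [0, 0, -0.0395, -0.246, -0.241, 0.04, 85], [0, 0, -0.0395, -0.246, -0.241, 0.04, 85]]

```text
time: 0.52
tool_pos: [0.3603, 0.4448, 0.2291]
tcp_rot: [-0.554, -3.092, 0.002]
wrist_force: [0.9, -0.4, -0.7]
width: 0.999
grip_force: 0.0
```

play_rows:
  moves:
    - [[0, 0, -0.0395, -0.246, -0.241, 0.04, 85], [0, 0, -0.0395, -0.246, -0.241, 0.04, 85], [0, 0, -0.0395, -0.246, -0.241, 0.04, 85], [0, 0, -0.0395, -0.246, -0.241, 0.04, 85], [0, 0, -0.0395, -0.246, -0.241, 0.04, 85]]

```text
time: 0.93
tool_pos: [0.4398, 0.292, 0.2094]
tcp_rot: [-0.401, -3.115, 0.001]
wrist_force: [0.2, 0.3, 0.4]
width: 0.997
grip_force: 0.0
```

play_rows:
  moves:
    - [[0, 0, -0.0395, -0.246, -0.241, 0.04, 85], [0, 0, -0.0395, -0.246, -0.241, 0.04, 85], [0, 0, -0.0395, -0.246, -0.241, 0.04, 85], [0, 0, -0.0395, -0.246, -0.241, 0.04, 85], [0, 0, -0.0395, -0.246, -0.241, 0.04, 85]]

```text
time: 1.35
tool_pos: [0.534, 0.1479, 0.1894]
tcp_rot: [-0.247, -3.131, 0.0]
wrist_force: [0.1, 1.0, 0.2]
width: 0.991
grip_force: 0.0
```

play_rows:
  moves:
    - [[0, 0, -0.0395, -0.246, -0.241, 0.04, 85], [0, 0, -0.0395, -0.246, -0.241, 0.04, 85], [0, 0, -0.0395, -0.246, -0.241, 0.04, 85], [0, 0, -0.0395, -0.246, -0.241, 0.04, 85], [0, 0, -0.0395, -0.246, -0.241, 0.04, 85]]

```text
time: 1.77
tool_pos: [0.6419, 0.0138, 0.1692]
tcp_rot: [-0.093, -3.139, -0.0]
wrist_force: [1.3, -0.7, 0.8]
width: 0.999
grip_force: 0.0
```

play_rows:
  moves:
    - [[0, 0, 0, 0, 0, 0, 85], [0, 0, 0, 0, 0, 0, 85], [0, 0, 0, 0, 0, 0, 85]]

```text
time: 2.02
tool_pos: [0.6408, 0.0155, 0.1692]
tcp_rot: [-0.095, -3.138, -0.001]
wrist_force: [0.0, -0.6, 0.6]
width: 1.0
grip_force: 0.0
```

Run:
```python
from h import *
show()
c=cam("wrist"); save(c,"w1.png"); P=pts(c); print((-c["R"].T@c["t"]).round(3)); np.savez("w1.npz",P=P,**c)
m=(c["depth"]>0)&(P[...,2]>.041)&(P[...,2]<.056)&(P[...,0]>.54)&(P[...,0]<.71)&(abs(P[...,1])<.08)
Q=P[m]; print(len(Q),Q.min(0),Q.max(0),np.median(Q[:,2]),cv2.minAreaRect((Q[:,:2]*1000).astype(np.float32)))
for a in np.arange(.6,.7,.02):
    q=Q[abs(Q[:,0]-a)<.005]; 
    if len(q): print(round(a,2),np.percentile(q[:,1],[1,99]).round(4))
```

```text
t2.02 [0.6408 0.0155 0.1692] yaw -0.061 tilt -0.002 roll 0.000 F [ 0.  -0.6  0.6] w 1.000 g 0.0 q [-0.01  0.26  1.76  0.    1.12 -1.53]
[0.569 0.02  0.294]
1455 [ 0.60270668 -0.018457    0.04100242] [0.70663973 0.05421482 0.05008921] 0.04735554246645698 ((655.0306396484375, 17.298839569091797), (68.09056091308594, 103.62126922607422), 85.62284088134766)
0.6 [-0.0093 -0.0093]
0.62 [-0.0138  0.0542]
0.64 [-0.0157  0.0521]
0.66 [-0.0169  0.0508]
0.68 [-0.0179  0.0485]
```

View pics/w1.png

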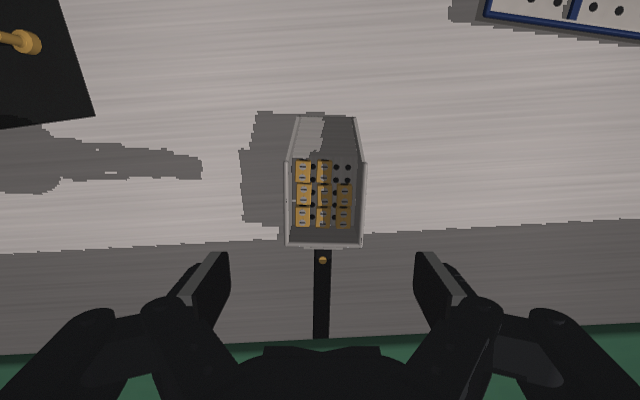

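The wrist view shows the bowl spanning (287–363, 117–245) with all eight blocks in it, and the open fingers stand clear of the shelf front. I'm refining the bowl centre to y≈0.018 and the yaw to -0.075.

Run:
```python
from h import *
plan(now(),T(Rt(-.075),[.643,.0177,.033]),.014)
```

```text
10 rows of [0.0001, -0.0003, 0.003] [-0.0023, 0.0018, 0.1365]
```

play_rows:
  moves:
    - [[0, 0, 0.003, -0.0023, 0.0018, 0.136, 85], [0, 0, 0.003, -0.0023, 0.0018, 0.136, 85], [0, 0, 0.003, -0.0023, 0.0018, 0.136, 85], [0, 0, 0.003, -0.0023, 0.0018, 0.136, 85], [0, 0, 0.003, -0.0023, 0.0018, 0.136, 85]]

```text
time: 2.48
tool_pos: [0.6416, 0.0168, 0.0996]
tcp_rot: [-0.105, -3.138, 0.0]
wrist_force: [-0.4, 0.4, 0.5]
width: 1.001
grip_force: 0.0
```

play_rows:
  moves:
    - [[0, 0, 0.003, -0.0023, 0.0018, 0.136, 85], [0, 0, 0.003, -0.0023, 0.0018, 0.136, 85], [0, 0, 0.003, -0.0023, 0.0018, 0.136, 85], [0, 0, 0.003, -0.0023, 0.0018, 0.136, 85], [0, 0, 0.003, -0.0023, 0.0018, 0.136, 85]]

```text
time: 2.9
tool_pos: [0.644, 0.017, 0.0325]
tcp_rot: [-0.118, -3.139, -0.0]
wrist_force: [-0.3, -0.1, -0.1]
width: 0.993
grip_force: 0.0
```

play_rows:
  moves:
    - [[0, 0, 0, 0, 0, 0, 76], [0, 0, 0, 0, 0, 0, 72], [0, 0, 0, 0, 0, 0, 68], [0, 0, 0, 0, 0, 0, 64], [0, 0, 0, 0, 0, 0, 60]]
  newtons: 40

```text
time: 3.32
tool_pos: [0.6447, 0.0171, 0.0349]
tcp_rot: [0.118, 3.138, 0.0]
wrist_force: [0.7, 0.2, -1.5]
width: 0.759
grip_force: 46.5
```

play_rows:
  moves:
    - [[0, 0, 0, 0, 0, 0, 55], [0, 0, 0, 0, 0, 0, 55], [0, 0, 0, 0, 0, 0, 55], [0, 0, 0, 0, 0, 0, 55]]

```text
time: 3.65
tool_pos: [0.6447, 0.0171, 0.0349]
tcp_rot: [0.117, 3.138, 0.0]
wrist_force: [-1.3, -0.6, 2.6]
width: 0.765
grip_force: 46.8
```

play_rows:
  moves:
    - [[0, 0, 0, 0, 0, -0.02, 55], [0, 0, 0, 0, 0, -0.04, 55], [0, 0, 0, 0, 0, -0.05, 55], [0, 0, 0, 0, 0, -0.04, 55], [0, 0, 0, 0, 0, 0, 55]]

```text
time: 4.07
tool_pos: [0.6445, 0.0171, 0.0499]
tcp_rot: [0.117, 3.138, 0.0]
wrist_force: [-0.5, -0.0, -3.4]
width: 0.764
grip_force: 46.1
```

Run:
```python
from h import *
show(); c=cam("wrist"); save(c,"w2.png",(180,60,460,320),2)
```

```text
t4.07 [0.6445 0.0171 0.0499] yaw -0.075 tilt 0.001 roll 0.000 F [-0.5 -0.  -3.4] w 0.764 g 46.1 q [-0.01  0.39  1.83 -0.    0.91 -1.51]
```

View pics/w2.png

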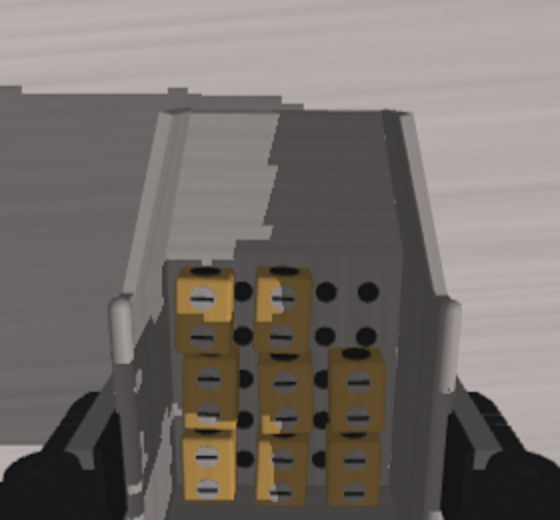

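The dipper is lifted and the wrist crop shows all eight blocks still in the bowl. Drawing it out now.

Run:
```python
from h import *
B=plan(now(),T(Rt(-.07),[.465,-.005,.05]),n=18)
```

```text
18 rows of [0.0, 0.0001, -0.0005] [0.0985, -0.0194, -0.0003]
```

play_rows:
  moves:
    - [[0, 0, 0, 0.03, -0.006, 0, 55], [0, 0, 0, 0.07, -0.014, 0, 55], [0, 0, 0, 0.1, -0.02, 0, 55], [0, 0, 0, 0.12, -0.023, 0, 55], [0, 0, 0, 0.12, -0.023, 0, 55]]

```text
time: 4.53
tool_pos: [0.5976, 0.0117, 0.0485]
tcp_rot: [-0.117, -3.138, 0.0]
wrist_force: [0.4, -0.2, -2.8]
width: 0.762
grip_force: 46.0
```

play_rows:
  moves:
    - [[0, 0, 0, 0.12, -0.023, 0, 55], [0, 0, 0, 0.12, -0.023, 0, 55], [0, 0, 0, 0.12, -0.023, 0, 55], [0, 0, 0, 0.12, -0.023, 0, 55], [0, 0, 0, 0.12, -0.023, 0, 55]]

```text
time: 4.95
tool_pos: [0.5366, 0.0047, 0.0486]
tcp_rot: [-0.118, -3.138, 0.0]
wrist_force: [0.3, 0.8, -3.3]
width: 0.766
grip_force: 46.0
```

play_rows:
  moves:
    - [[0, 0, 0, 0.12, -0.023, 0, 55], [0, 0, 0, 0.12, -0.023, 0, 55], [0, 0, 0, 0.12, -0.023, 0, 55], [0, 0, 0, 0.12, -0.023, 0, 55], [0, 0, 0, 0.12, -0.023, 0, 55]]

```text
time: 5.37
tool_pos: [0.4762, -0.0023, 0.0488]
tcp_rot: [-0.117, -3.139, 0.0]
wrist_force: [0.5, -0.6, -4.0]
width: 0.761
grip_force: 46.1
```

play_rows:
  moves:
    - [[0, 0, 0, 0.08, -0.014, 0, 55], [0, 0, 0, 0.04, -0.006, 0.02, 55], [0, 0, 0, 0, 0, 0.05, 55], [0, 0, 0, 0, 0, 0.04, 55], [0, 0, 0, 0, 0, 0.02, 55]]

```text
time: 5.78
tool_pos: [0.4663, -0.0033, 0.0354]
tcp_rot: [0.118, 3.139, 0.0]
wrist_force: [0.3, -0.2, -3.5]
width: 0.765
grip_force: 46.0
```

Run:
```python
from h import *
show()
c=cam("top");P=pts(c)
m=(c["depth"]>0)&(P[...,0]>.5)&(P[...,0]<.68)&(abs(P[...,1])<.06)&(P[...,2]>.02)
v,u=np.where(m); print([P[v[i],u[i]].round(3).tolist() for i in range(0,len(v),max(1,len(v)//8))])
```

```text
t5.78 [ 0.4663 -0.0033  0.0354] yaw -0.075 tilt 0.000 roll 0.000 F [ 0.3 -0.2 -3.5] w 0.765 g 46.0 q [-0.06  0.12  2.22  0.    0.8  -1.56]
[[0.626, -0.01, 0.04], [0.612, -0.012, 0.042], [0.6, -0.012, 0.038], [0.509, 0.044, 0.385], [0.504, 0.042, 0.393], [0.504, 0.022, 0.383], [0.501, 0.025, 0.388], [0.504, -0.029, 0.377]]
```

play_rows:
  moves:
    - [[0, 0, 0, 0, 0, 0.01, 55], [0, 0, 0, 0, 0, 0, 62], [0, 0, 0, 0, 0, 0, 72], [0, 0, 0, 0, 0, 0, 82], [0, 0, 0, 0, 0, 0, 85]]

```text
time: 6.25
tool_pos: [0.4669, -0.0033, 0.0356]
tcp_rot: [0.117, 3.138, -0.0]
wrist_force: [0.1, 0.3, -0.5]
width: 1.001
grip_force: 0.0
```

play_rows:
  moves:
    - [[0, 0, 0, 0, 0, 0, 85], [0, 0, 0, 0, 0, -0.15, 85], [0, 0, 0, 0, 0, -0.3, 85], [0, 0, 0, 0, 0, -0.35, 85], [0, 0, 0, -0.1, 0, -0.3, 85]]

```text
time: 6.67
tool_pos: [0.4743, -0.0039, 0.1461]
tcp_rot: [-0.117, -3.137, -0.0]
wrist_force: [-0.2, -0.5, -0.2]
width: 0.996
grip_force: 0.0
```

play_rows:
  moves:
    - [[0, 0, 0, -0.3, 0, 0, 85], [0, 0, 0, -0.3, 0, 0, 60], [0, 0, 0, -0.3, 0, 0, 50], [0, 0, 0, -0.17, 0, 0, 50], [0, 0, 0, 0, 0, 0, 50]]

```text
time: 7.08
tool_pos: [0.5866, -0.0124, 0.1459]
tcp_rot: [0.117, 3.135, -0.0]
wrist_force: [-0.2, -0.1, 0.8]
width: 0.591
grip_force: 0.0
```

Run:
```python
from h import *
show()
c=cam("wrist");P=pts(c); save(c,"w3.png")
im=c["image"].astype(int)
m=(c["depth"]>0)&(P[...,2]>.025)&(P[...,2]<.055)&(P[...,0]>.38)&(P[...,0]<.66)&(abs(P[...,1])<.07)
Q=P[m];print(Q[:,0].min(),Q[:,0].max())
for a in np.arange(.42,.66,.02):
    q=Q[abs(Q[:,0]-a)<.006]
    if len(q): print(round(a,2),len(q),np.percentile(q[:,1],[2,98]).round(4),np.percentile(q[:,2],[50,95]).round(3))
```

```text
t7.08 [ 0.5866 -0.0124  0.1459] yaw -0.075 tilt 0.004 roll -0.000 F [-0.2 -0.1  0.8] w 0.591 g 0.0 q [-0.06  0.18  1.9  -0.    1.05 -1.56]
0.44339471599293573 0.6278065138730877
0.44 6 [-0.0314 -0.0312] [0.03  0.034]
0.46 406 [-0.0358  0.0317] [0.047 0.049]
0.48 374 [-0.0373  0.0299] [0.047 0.049]
0.5 755 [-0.0384  0.028 ] [0.048 0.049]
0.52 384 [-0.0143  0.0009] [0.04  0.041]
0.54 349 [-0.0159 -0.0011] [0.04  0.041]
0.56 336 [-0.0177 -0.0025] [0.04  0.041]
0.58 311 [-0.0194 -0.0038] [0.04  0.041]
0.6 286 [-0.0211 -0.0059] [0.039 0.041]
0.62 268 [-0.0228 -0.0073] [0.04  0.041]
```

View pics/w3.png

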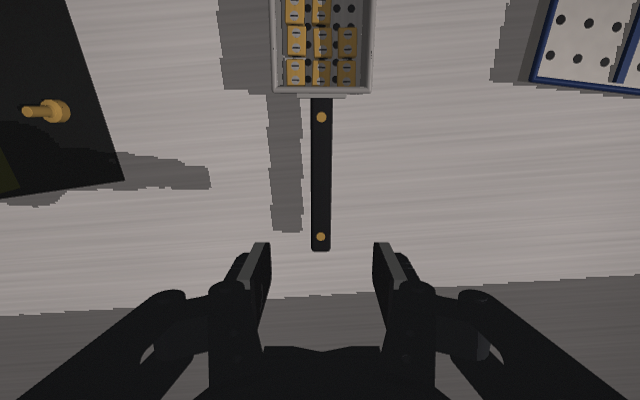

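The wrist view shows the handle at (321, 98–250) and the blocks undisturbed in the bowl. I'll grasp the handle at x=0.577.

Run:
```python
from h import *
plan(now(),T(Rt(-.083),[.577,-.012,.031]),n=8)
```

```text
8 rows of [0.0, 0.0002, 0.002] [0.009, -0.0005, 0.1428]
```

play_rows:
  moves:
    - [[0, 0, 0.002, 0.01, 0, 0.143, 50], [0, 0, 0.002, 0.01, 0, 0.143, 50], [0, 0, 0.002, 0.01, 0, 0.143, 50], [0, 0, 0.002, 0.01, 0, 0.143, 50], [0, 0, 0.002, 0.008, 0, 0.143, 50]]

```text
time: 7.55
tool_pos: [0.576, -0.0115, 0.0727]
tcp_rot: [-0.125, -3.138, -0.0]
wrist_force: [-0.5, -0.2, 0.3]
width: 0.586
grip_force: 0.0
```

play_rows:
  moves:
    - [[0, 0, 0.002, 0.008, 0, 0.143, 50], [0, 0, 0.002, 0.008, 0, 0.143, 50], [0, 0, 0.002, 0.008, 0, 0.143, 50], [0, 0, 0, 0, 0, 0, 40], [0, 0, 0, 0, 0, 0, 30]]

```text
time: 7.97
tool_pos: [0.5732, -0.0113, 0.0297]
tcp_rot: [-0.13, -3.135, -0.0]
wrist_force: [0.6, -0.3, 0.9]
width: 0.359
grip_force: 0.0
```

play_rows:
  moves:
    - [[0, 0, 0, 0, 0, 0, 22], [0, 0, 0, 0, 0, 0, 16], [0, 0, 0, 0, 0, 0, 8], [0, 0, 0, 0, 0, 0, 5], [0, 0, 0, 0, 0, 0, 5]]
  newtons: 110

```text
time: 8.38
tool_pos: [0.5762, -0.0116, 0.0317]
tcp_rot: [0.13, 3.137, -0.0]
wrist_force: [-0.5, -1.4, 4.0]
width: 0.167
grip_force: 107.6
```

play_rows:
  moves:
    - [[0, 0, 0, 0, 0, 0, 5], [0, 0, 0, 0, 0, -0.02, 5], [0, 0, 0, 0, 0, -0.05, 5], [0, 0, 0, 0, 0, -0.05, 5], [0, 0, 0, 0, 0, -0.02, 5]]

```text
time: 8.8
tool_pos: [0.5754, -0.0113, 0.0447]
tcp_rot: [-0.13, -3.139, -0.0]
wrist_force: [-0.6, 0.4, -3.5]
width: 0.166
grip_force: 107.4
```

Run:
```python
from h import *
show()
c=cam("scene");P=pts(c);save(c,"s2.png",(240,120,440,300),4)
c=cam("wrist");P=pts(c)
m=(c["depth"]>0)&(P[...,2]>.025)&(P[...,2]<.09)&(P[...,0]>.36)&(P[...,0]<.56)&(abs(P[...,1])<.07)
Q=P[m]
for a in np.arange(.38,.56,.02):
    q=Q[abs(Q[:,0]-a)<.006]
    if len(q): print(round(a,2),len(q),np.percentile(q[:,1],[2,98]).round(4),np.percentile(q[:,2],[50,95]).round(4))
```

```text
t8.80 [ 0.5754 -0.0113  0.0447] yaw -0.083 tilt -0.000 roll 0.000 F [-0.6  0.4 -3.5] w 0.166 g 107.4 q [-0.06  0.29  1.99  0.    0.86 -1.55]
0.46 974 [-0.0326  0.0217] [0.0272 0.0329]
0.48 5103 [-0.036   0.0297] [0.0282 0.0601]
0.5 5321 [-0.0368  0.028 ] [0.0585 0.0607]
0.52 1326 [-0.0138  0.0014] [0.052  0.0533]
0.54 1159 [-0.0154 -0.0001] [0.0521 0.0531]
0.56 657 [-0.0534 -0.0018] [0.0525 0.0859]
```

View pics/s2.png

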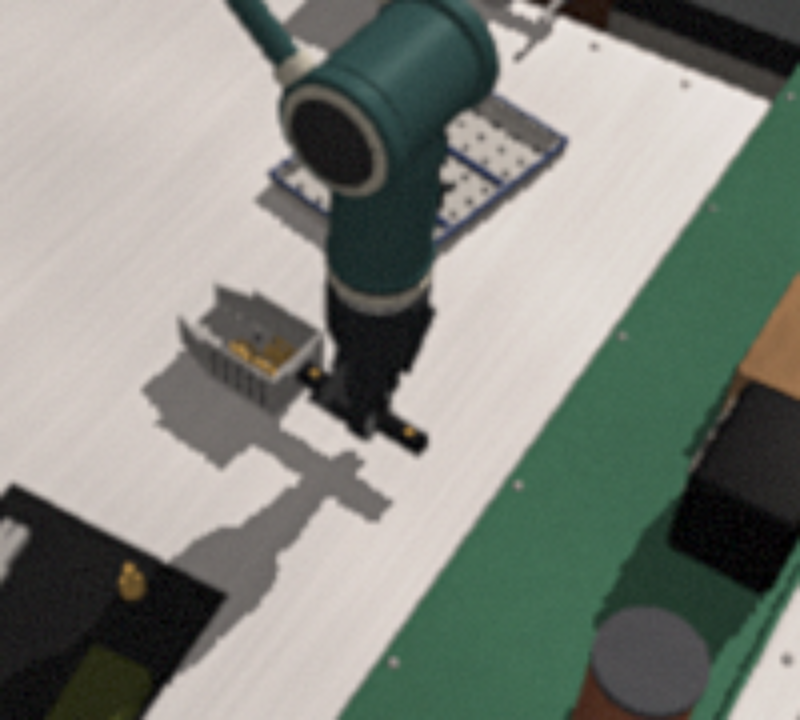

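The scene crop shows the dipper hanging level by its handle with the blocks inside. Before choosing the pour direction I'll check the wrist range with a fitted planar model.

Run:
```python
from h import *
from scipy.optimize import least_squares
D=np.array([[.2647,1.605,.6744,.2488],[.26,1.76,.641,.1692],[.39,1.83,.6447,.0499],[.12,2.22,.4663,.0354],[.18,1.90,.587,.1459],[.29,1.99,.5755,.0447]])
def f(p,q=D):
    return np.r_[p[0]*np.sin(q[:,0])+p[1]*np.sin(q[:,0]+q[:,1])+p[2]-q[:,2],p[0]*np.cos(q[:,0])+p[1]*np.cos(q[:,0]+q[:,1])+p[3]-q[:,3]]
s=least_squares(f,[.4,.4,0,.1]);p=s.x;print(p.round(3),np.abs(s.fun).max())
yt=-.187;C=np.array([.447,.277]);u=np.array([np.cos(yt),np.sin(yt)]);v=np.array([-u[1],u[0]])
for d in (.2,.3):
  h0=p[3]+d
  for flip in(0,1):
    for vv in(-.075,.075):
      for tl in(.6,.9,1.05):
        yaw=yt+np.pi*flip; l=np.r_[C+(.03 if not flip else -.03)*u+vv*v,.045]
        t=l+Rd(yaw,tl)@[.178,0,.017]; w=t-d*Rt(yaw,tl)[:,2]
        q1=np.arctan2(w[1],w[0]);r=np.hypot(w[0],w[1])-p[2];z=w[2]-h0
        L=np.hypot(r,z);cq=(L*L-p[0]**2-p[1]**2)/2/p[0]/p[1];q3=np.arccos(cq)
        q2=np.arctan2(r,z)-np.arctan2(p[1]*np.sin(q3),p[0]+p[1]*cq)
        a=q2+q3;F=np.array([np.sin(a)*np.cos(q1),np.sin(a)*np.sin(q1),np.cos(a)])
        tz=Rt(yaw,tl)[:,2]; n=np.array([-np.sin(q1),np.cos(q1),0]);x=np.cross(n,F)
        print(d,flip,vv,tl,"q1-3 %.2f %.2f %.2f"%(q1,q2,q3),"q5 %.2f q4 %.2f"%(np.arccos(F@tz),np.arctan2(tz@n,tz@x)))
```

```text
[ 0.512  0.567 -0.001 -0.08 ] 0.0025042469787131053
0.2 0 -0.075 0.6 q1-3 0.38 0.09 2.05 q5 0.56 q4 -0.60
0.2 0 -0.075 0.9 q1-3 0.48 -0.03 2.19 q5 0.54 q4 -1.22
0.2 0 -0.075 1.05 q1-3 0.54 -0.08 2.26 q5 0.61 q4 -1.51
0.2 0 0.075 0.6 q1-3 0.58 0.26 1.85 q5 0.69 q4 -0.67
0.2 0 0.075 0.9 q1-3 0.69 0.17 1.98 q5 0.71 q4 -1.17
0.2 0 0.075 1.05 q1-3 0.75 0.13 2.04 q5 0.79 q4 -1.40
0.2 1 -0.075 0.6 q1-3 0.51 -0.08 2.22 q5 1.49 q4 0.37
0.2 1 -0.075 0.9 q1-3 0.40 0.06 2.09 q5 1.77 q4 0.46
0.2 1 -0.075 1.05 q1-3 0.36 0.14 2.03 q5 1.91 q4 0.50
0.2 1 0.075 0.6 q1-3 0.72 0.13 2.01 q5 1.42 q4 0.47
0.2 1 0.075 0.9 q1-3 0.61 0.23 1.89 q5 1.71 q4 0.60
0.2 1 0.075 1.05 q1-3 0.57 0.30 1.84 q5 1.84 q4 0.66
0.3 0 -0.075 0.6 q1-3 0.44 0.03 2.16 q5 0.56 q4 -0.68
0.3 0 -0.075 0.9 q1-3 0.60 -0.10 2.33 q5 0.61 q4 -1.31
0.3 0 -0.075 1.05 q1-3 0.69 -0.12 2.41 q5 0.73 q4 -1.55
0.3 0 0.075 0.6 q1-3 0.65 0.21 1.95 q5 0.69 q4 -0.72
0.3 0 0.075 0.9 q1-3 0.81 0.13 2.10 q5 0.77 q4 -1.23
0.3 0 0.075 1.05 q1-3 0.89 0.12 2.17 q5 0.88 q4 -1.43
0.3 1 -0.075 0.6 q1-3 0.44 0.03 2.15 q5 1.47 q4 0.34
0.3 1 -0.075 0.9 q1-3 0.33 0.23 1.98 q5 1.75 q4 0.40
0.3 1 -0.075 1.05 q1-3 0.29 0.33 1.90 q5 1.88 q4 0.43
0.3 1 0.075 0.6 q1-3 0.65 0.22 1.94 q5 1.43 q4 0.44
0.3 1 0.075 0.9 q1-3 0.53 0.37 1.79 q5 1.72 q4 0.55
0.3 1 0.075 1.05 q1-3 0.48 0.46 1.71 q5 1.85 q4 0.59
```

```bash
cat >> h.py <<'E'
yt=-.187;C=np.array([.447,.277]);U=np.array([np.cos(yt),np.sin(yt)]);V=np.array([-U[1],U[0]])
LIP=np.array([-.178,0,-.017])
def pour(u,v,z,tilt,yaw=-2.967):
    l=np.r_[C+u*U+v*V,z]; return T(Rt(yaw,tilt),l-Rd(yaw,tilt)@LIP)
def lipnow():
    M=now();l=M[:3,3]+M[:3,:3]@np.diag([-1,1,-1])@LIP;d=l[:2]-C;print("lip u %.3f v %.3f z %.3f"%(d@U,d@V,l[2]))
E
python3 - <<'E'
from h import *
A=now(); B=pour(-.03,-.085,.11,0.0); print(B[:3,3])
plan(A,B,n=36)
M=np.real(logm(np.linalg.inv(A)@B))
for k in np.linspace(0,1,7):
    X=A@expm(M*k); print(X[:3,3].round(3),(X@np.r_[.178,0,.017,1])[:3].round(3), (X@np.r_[-.053,0,0,1])[:3].round(3))
E
```

```text
[0.22642655 0.16813937 0.127     ]
36 rows of [0.0001, -0.0, 0.1602] [0.0843, -0.1343, -0.0229]
[ 0.576 -0.011  0.045] [0.398 0.003 0.028] [ 0.628 -0.016  0.045]
[ 0.505 -0.074  0.059] [0.355 0.021 0.041] [ 0.55  -0.102  0.059]
[ 0.414 -0.097  0.072] [0.324 0.057 0.055] [ 0.44  -0.143  0.072]
[ 0.322 -0.075  0.086] [0.314 0.103 0.069] [ 0.325 -0.128  0.086]
[ 0.251 -0.013  0.1  ] [0.326 0.148 0.083] [ 0.229 -0.061  0.1  ]
[0.216 0.074 0.113] [0.358 0.183 0.096] [0.174 0.042 0.113]
[0.226 0.168 0.127] [0.402 0.199 0.11 ] [0.174 0.159 0.127]
```

```bash
cat >> h.py <<'E'
def ik(M,d=.25):
    p=[.512,.567,0,-.08];tz=M[:3,2];w=M[:3,3]-d*tz;q1=np.arctan2(w[1],w[0]);r=np.hypot(*w[:2]);z=w[2]-p[3]-d
    L=np.hypot(r,z);cq=(L*L-p[0]**2-p[1]**2)/2/p[0]/p[1];q3=np.arccos(cq);q2=np.arctan2(r,z)-np.arctan2(p[1]*np.sin(q3),p[0]+p[1]*cq)
    R=(Rn.from_euler('ZY',[q1,q2+q3]).inv()*Rn.from_matrix(M[:3,:3])).as_matrix()
    q4=np.arctan2(R[1,2],R[0,2]);q5=np.arccos(R[2,2]);q6=np.arctan2(R[2,1],-R[2,0])-np.pi/2
    q6=(q6+np.pi)%(2*np.pi)-np.pi
    return np.array([q1,q2,q3,q4,q5,q6])
E
python3 - <<'E'
from h import *
print(ik(now()).round(2),bot.read_state()["q"].round(2))
lim=np.array([[-2.63,2.63],[-.94,2.18],[.31,2.57],[-1.31,4.45],[0,2.66],[-2.55,2.55]])
for az in range(-40,400,20):
    yaw=np.radians(az)-np.pi; bad=[];
    for d in(.2,.3):
      for v in(-.075,.075):
        for tl in(.3,.6,1.):
          q=ik(pour(0,v,.05,tl,yaw),d); m=np.minimum(q-lim[:,0],lim[:,1]-q); bad.append(np.r_[m.min() if not np.isnan(m).any() else -9,m.argmin()+1])
    b=np.array(bad); print(az,"min margin %.2f joint %d"%tuple(b[b[:,0].argmin()]), [("%.1f"%x) for x in b[:,0]])
E
```

```text
[-0.02  0.28  1.99  0.    0.87 -1.51] [-0.06  0.29  1.99  0.    0.86 -1.55]
-40 min margin -0.36 joint 6 ['-0.2', '0.0', '0.2', '-0.4', '-0.1', '0.1', '-0.1', '0.1', '0.3', '-0.3', '-0.0', '0.2']
-20 min margin -0.03 joint 6 ['0.1', '0.3', '0.4', '-0.0', '0.1', '0.2', '0.2', '0.4', '0.5', '0.0', '0.2', '0.3']
0 min margin 0.24 joint 3 ['0.2', '0.4', '0.6', '0.3', '0.4', '0.5', '0.3', '0.5', '0.7', '0.3', '0.5', '0.5']
20 min margin 0.22 joint 3 ['0.2', '0.4', '0.6', '0.4', '0.6', '0.6', '0.3', '0.5', '0.7', '0.5', '0.7', '0.7']
40 min margin 0.23 joint 3 ['0.2', '0.4', '0.6', '0.4', '0.6', '0.6', '0.3', '0.5', '0.7', '0.5', '0.7', '0.6']
60 min margin 0.26 joint 3 ['0.3', '0.4', '0.6', '0.4', '0.6', '0.7', '0.3', '0.5', '0.7', '0.5', '0.7', '0.7']
80 min margin 0.32 joint 3 ['0.3', '0.4', '0.5', '0.5', '0.6', '0.7', '0.3', '0.5', '0.6', '0.5', '0.7', '0.8']
100 min margin 0.39 joint 3 ['0.4', '0.4', '0.4', '0.5', '0.6', '0.5', '0.4', '0.4', '0.5', '0.6', '0.7', '0.6']
120 min margin 0.27 joint 4 ['0.5', '0.4', '0.3', '0.6', '0.6', '0.4', '0.4', '0.4', '0.3', '0.6', '0.6', '0.4']
140 
[... 830 characters left out ...]
margin -0.56 joint 6 ['-0.3', '-0.5', '-0.1', '-0.2', '-0.5', '-0.2', '-0.4', '-0.4', '0.1', '-0.2', '-0.6', '-0.1']
300 min margin -0.54 joint 6 ['-0.5', '-0.2', '0.0', '-0.5', '-0.4', '-0.1', '-0.5', '-0.1', '0.2', '-0.5', '-0.3', '0.0']
320 min margin -0.36 joint 6 ['-0.2', '0.0', '0.2', '-0.4', '-0.1', '0.1', '-0.1', '0.1', '0.3', '-0.3', '-0.0', '0.2']
340 min margin -0.03 joint 6 ['0.1', '0.3', '0.4', '-0.0', '0.1', '0.2', '0.2', '0.4', '0.5', '0.0', '0.2', '0.3']
360 min margin 0.24 joint 3 ['0.2', '0.4', '0.6', '0.3', '0.4', '0.5', '0.3', '0.5', '0.7', '0.3', '0.5', '0.5']
380 min margin 0.22 joint 3 ['0.2', '0.4', '0.6', '0.4', '0.6', '0.6', '0.3', '0.5', '0.7', '0.5', '0.7', '0.7']
```

```bash
sed -i 's/yaw=-2.967/yaw=-2.88/' h.py
python3 - <<'E'
from h import *
A=now(); W1=T(Rt(-1.9,.1),[.43,-.03,.13]); W2=pour(-.015,-.082,.075,.45)
for a,b,n in((A,W1,25),(W1,W2,16)):
    plan(a,b,n=n); M=np.real(logm(np.linalg.inv(a)@b))
    for k in(0.25,.5,.75,1): 
        X=a@expm(M*k); print(X[:3,3].round(3),(X@np.r_[.178,0,.017,1])[:3].round(3),"end",(X@np.r_[-.053,0,0,1])[:3].round(3),ik(X).round(2))
E
```

```text
25 rows of [0.0073, -0.0056, 0.1452] [0.0301, -0.0609, -0.0346]
[ 0.547 -0.042  0.067] [0.395 0.048 0.046] end [ 0.593 -0.069  0.068] [-0.07  0.2   2.04 -0.03  0.88 -1.08]
[ 0.508 -0.057  0.088] [0.411 0.09  0.062] end [ 0.537 -0.102  0.091] [-0.09  0.11  2.11 -0.07  0.91 -0.62]
[ 0.466 -0.053  0.11 ] [0.444 0.122 0.079] end [ 0.473 -0.105  0.114] [-0.07  0.01  2.17 -0.1   0.97 -0.14]
[ 0.43 -0.03  0.13] [0.487 0.136 0.095] end [ 0.413 -0.08   0.135] [-0.01 -0.08  2.21 -0.11  1.04  0.37]
16 rows of [0.0334, -0.0402, 0.1185] [0.0075, -0.1624, -0.0217]
[0.373 0.    0.139] [0.464 0.145 0.09 ] end [ 0.345 -0.044  0.149] [ 0.08 -0.16  2.27 -0.14  1.17  0.72]
[0.325 0.044 0.149] [0.445 0.16  0.085] end [0.288 0.008 0.164] [ 0.21 -0.2   2.29 -0.11  1.31  1.07]
[0.29  0.098 0.159] [0.429 0.178 0.08 ] end [0.247 0.074 0.178] [ 0.35 -0.19  2.28 -0.03  1.42  1.42]
[0.269 0.16  0.168] [0.417 0.199 0.075] end [0.223 0.147 0.191] [ 0.46 -0.14  2.24  0.09  1.49  1.75]
```

play_rows:
  moves:
    - [[0.0037, -0.0028, 0.0726, 0.015, -0.0305, -0.0173, 5], [0.0073, -0.0056, 0.1452, 0.03, -0.061, -0.0346, 5], [0.0073, -0.0056, 0.1452, 0.03, -0.061, -0.0346, 5], [0.0073, -0.0056, 0.1452, 0.03, -0.061, -0.0346, 5], [0.0073, -0.0056, 0.1452, 0.03, -0.061, -0.0346, 5]]

```text
time: 9.32
tool_pos: [0.556, -0.0354, 0.0599]
tcp_rot: [0.642, 3.064, -0.027]
wrist_force: [-0.5, -0.1, -2.9]
width: 0.159
grip_force: 107.4
```

play_rows:
  moves:
    - [[0.0073, -0.0056, 0.1452, 0.03, -0.061, -0.0346, 5], [0.0073, -0.0056, 0.1452, 0.03, -0.061, -0.0346, 5], [0.0073, -0.0056, 0.1452, 0.03, -0.061, -0.0346, 5], [0.0073, -0.0056, 0.1452, 0.03, -0.061, -0.0346, 5], [0.0073, -0.0056, 0.1452, 0.03, -0.061, -0.0346, 5]]

```text
time: 9.73
tool_pos: [0.5269, -0.0528, 0.0775]
tcp_rot: [1.18, 2.885, -0.055]
wrist_force: [0.0, 0.2, -3.5]
width: 0.163
grip_force: 107.4
```

play_rows:
  moves:
    - [[0.0073, -0.0056, 0.1452, 0.03, -0.061, -0.0346, 5], [0.0073, -0.0056, 0.1452, 0.03, -0.061, -0.0346, 5], [0.0073, -0.0056, 0.1452, 0.03, -0.061, -0.0346, 5], [0.0073, -0.0056, 0.1452, 0.03, -0.061, -0.0346, 5], [0.0073, -0.0056, 0.1452, 0.03, -0.061, -0.0346, 5]]

```text
time: 10.15
tool_pos: [0.4934, -0.0585, 0.0948]
tcp_rot: [1.675, 2.614, -0.082]
wrist_force: [-0.3, -0.1, -4.5]
width: 0.165
grip_force: 107.4
```

play_rows:
  moves:
    - [[0.0073, -0.0056, 0.1452, 0.03, -0.061, -0.0346, 5], [0.0073, -0.0056, 0.1452, 0.03, -0.061, -0.0346, 5], [0.0073, -0.0056, 0.1452, 0.03, -0.061, -0.0346, 5], [0.0073, -0.0056, 0.1452, 0.03, -0.061, -0.0346, 5], [0.0073, -0.0056, 0.1452, 0.03, -0.061, -0.0346, 5]]

```text
time: 10.57
tool_pos: [0.46, -0.0515, 0.1117]
tcp_rot: [2.112, 2.26, -0.106]
wrist_force: [-0.3, 0.2, -4.3]
width: 0.166
grip_force: 107.4
```

play_rows:
  moves:
    - [[0.0073, -0.0056, 0.1452, 0.03, -0.061, -0.0346, 5], [0.0073, -0.0056, 0.1452, 0.03, -0.061, -0.0346, 5], [0.0073, -0.0056, 0.1452, 0.03, -0.061, -0.0346, 5], [0.0073, -0.0056, 0.1452, 0.03, -0.061, -0.0346, 5], [0.0073, -0.0056, 0.1452, 0.03, -0.061, -0.0346, 5]]

```text
time: 10.98
tool_pos: [0.431, -0.0328, 0.1279]
tcp_rot: [2.478, 1.835, -0.127]
wrist_force: [0.1, 0.2, -3.2]
width: 0.169
grip_force: 107.4
```

Run:
```python
from h import *
show(); W2=pour(-.015,-.082,.075,.45); plan(now(),W2,n=16)
```

```text
t10.98 [ 0.431  -0.0328  0.1279] yaw -1.867 tilt 0.099 roll -0.004 F [ 0.1  0.2 -3.2] w 0.169 g 107.4 q [-0.06 -0.07  2.21 -0.11  1.03  0.29]
16 rows of [0.0341, -0.0398, 0.1226] [0.0109, -0.1645, -0.0234]
```

play_rows:
  moves:
    - [[0.034, -0.04, 0.1226, 0.011, -0.1645, -0.0234, 5], [0.034, -0.04, 0.1226, 0.011, -0.1645, -0.0234, 5], [0.034, -0.04, 0.1226, 0.011, -0.1645, -0.0234, 5], [0.034, -0.04, 0.1226, 0.011, -0.1645, -0.0234, 5], [0.034, -0.04, 0.1226, 0.011, -0.1645, -0.0234, 5]]

```text
time: 11.4
tool_pos: [0.3588, 0.0069, 0.1404]
tcp_rot: [2.717, 1.421, -0.314]
wrist_force: [0.5, 0.5, -3.4]
width: 0.165
grip_force: 107.4
```

play_rows:
  moves:
    - [[0.034, -0.04, 0.1226, 0.011, -0.1645, -0.0234, 5], [0.034, -0.04, 0.1226, 0.011, -0.1645, -0.0234, 5], [0.034, -0.04, 0.1226, 0.011, -0.1645, -0.0234, 5], [0.034, -0.04, 0.1226, 0.011, -0.1645, -0.0234, 5], [0.034, -0.04, 0.1226, 0.011, -0.1645, -0.0234, 5]]

```text
time: 11.82
tool_pos: [0.3043, 0.0678, 0.1542]
tcp_rot: [2.883, 0.968, -0.49]
wrist_force: [-0.7, 0.6, -4.1]
width: 0.162
grip_force: 107.4
```

play_rows:
  moves:
    - [[0.034, -0.04, 0.1226, 0.011, -0.1645, -0.0234, 5], [0.034, -0.04, 0.1226, 0.011, -0.1645, -0.0234, 5], [0.034, -0.04, 0.1226, 0.011, -0.1645, -0.0234, 5], [0.034, -0.04, 0.1226, 0.011, -0.1645, -0.0234, 5], [0.034, -0.04, 0.1226, 0.011, -0.1645, -0.0234, 5]]

```text
time: 12.23
tool_pos: [0.2724, 0.1434, 0.1658]
tcp_rot: [2.971, 0.49, -0.653]
wrist_force: [0.6, -0.3, -4.3]
width: 0.161
grip_force: 107.4
```

play_rows:
  moves:
    - [[0.034, -0.04, 0.1226, 0.011, -0.1645, -0.0234, 5], [0, 0, 0, 0, 0, 0, 5], [0, 0, 0, 0, 0, 0, 5]]

```text
time: 12.48
tool_pos: [0.2698, 0.1589, 0.1674]
tcp_rot: [2.977, 0.401, -0.681]
wrist_force: [0.7, -0.6, -4.5]
width: 0.162
grip_force: 107.5
```

Run:
```python
from h import *
show(); lipnow(); c=cam("wrist"); save(c,"w4.png"); np.savez("w4.npz",**c)
plan(now(),pour(-.015,-.082,.05,.62),n=8)
```

```text
t12.48 [0.2698 0.1589 0.1674] yaw -2.874 tilt 0.450 roll 0.002 F [ 0.7 -0.6 -4.5] w 0.162 g 107.5 q [ 0.4  -0.06  2.18  0.05  1.46  1.68]
lip u -0.015 v -0.082 z 0.075
8 rows of [0.0011, -0.0424, 0.001] [0.0194, -0.0015, -0.011]
```

View pics/w4.png

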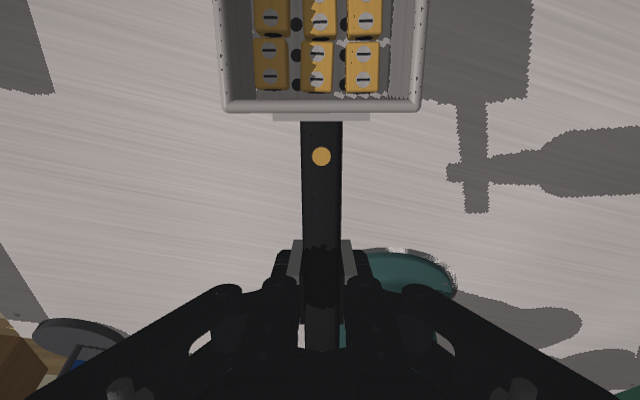

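The wrist view now shows only the back two rows, with the blocks unmoved at tilt 0.45. From here I'll track blocks numerically by brass colour in the tray frame.

```bash
cat >> h.py <<'E'
def brass(n):
    c=cam(n);P=pts(c);hsv=cv2.cvtColor(c["image"],cv2.COLOR_RGB2HSV)
    d=P[...,:2]-C;u=d@U;v=d@V
    m=(c["depth"]>0)&(hsv[...,0]>=12)&(hsv[...,0]<=28)&(hsv[...,1]>110)&(hsv[...,2]>45)&(abs(u)<.13)&(abs(v)<.19)&(P[...,2]<.2)
    k,lab,st,_=cv2.connectedComponentsWithStats(m.astype(np.uint8),connectivity=8)
    print(n,[(int(st[i,4]),*np.round([np.median(u[lab==i]),np.median(v[lab==i]),np.median(P[...,2][lab==i])],3).tolist()) for i in range(1,k) if st[i,4]>2])
    return c
def look():
    show();lipnow();brass("top");c=brass("scene")
    return c
E
python3 - <<'E'
from h import *
look(); c=cam("wrist");hsv=cv2.cvtColor(c["image"],cv2.COLOR_RGB2HSV)
m=(hsv[:110,:,0]>=12)&(hsv[:110,:,0]<=28)&(hsv[:110,:,1]>110);print(m.sum())
E
```

```text
t12.53 [0.2697 0.1585 0.1674] yaw -2.875 tilt 0.450 roll 0.002 F [ 0.5 -0.8 -4.1] w 0.164 g 107.5 q [ 0.39 -0.06  2.18  0.05  1.46  1.68]
lip u -0.015 v -0.082 z 0.075
top [(82, -0.064, -0.119, 0.101)]
scene [(5, -0.104, -0.131, 0.15), (48, -0.077, -0.097, 0.101)]
6962
```

play_rows:
  moves:
    - [[0.001, -0.0424, 0.001, 0.0194, -0.0015, -0.011, 5], [0.001, -0.0424, 0.001, 0.0194, -0.0015, -0.011, 5], [0.001, -0.0424, 0.001, 0.0194, -0.0015, -0.011, 5], [0.001, -0.0424, 0.001, 0.0194, -0.0015, -0.011, 5], [0.001, -0.0424, 0.001, 0.0194, -0.0015, -0.011, 5]]

```text
time: 13.1
tool_pos: [0.2811, 0.1627, 0.1679]
tcp_rot: [2.928, 0.385, -0.838]
wrist_force: [0.2, -0.4, -3.8]
width: 0.163
grip_force: 107.6
```

play_rows:
  moves:
    - [[0.001, -0.0424, 0.001, 0.0194, -0.0015, -0.011, 5], [0.001, -0.0424, 0.001, 0.0194, -0.0015, -0.011, 5], [0.001, -0.0424, 0.001, 0.0194, -0.0015, -0.011, 5], [0, 0, 0, 0, 0, 0, 5], [0, 0, 0, 0, 0, 0, 5]]

```text
time: 13.52
tool_pos: [0.287, 0.1648, 0.1673]
tcp_rot: [2.894, 0.378, -0.928]
wrist_force: [0.7, -0.0, -4.4]
width: 0.165
grip_force: 107.6
```

Run:
```python
from h import *
look(); c=cam("wrist");hsv=cv2.cvtColor(c["image"],cv2.COLOR_RGB2HSV)
m=(hsv[:110,:,0]>=12)&(hsv[:110,:,0]<=28)&(hsv[:110,:,1]>110);print(m.sum())
plan(now(),pour(-.015,-.082,.045,.75),n=6)
```

```text
t13.52 [0.287  0.1648 0.1673] yaw -2.882 tilt 0.620 roll 0.000 F [ 0.7 -0.  -4.4] w 0.165 g 107.6 q [0.38 0.11 2.07 0.07 1.58 1.67]
lip u -0.015 v -0.082 z 0.050
top [(64, -0.044, -0.114, 0.077)]
scene [(5, -0.093, -0.122, 0.139), (45, -0.069, -0.092, 0.086)]
4284
6 rows of [-0.0003, -0.0435, -0.0004] [0.0096, 0.0007, -0.0313]
```

play_rows:
  moves:
    - [[0, -0.0435, 0, 0.0096, 0, -0.0313, 5], [0, -0.0435, 0, 0.0096, 0, -0.0313, 5], [0, -0.0435, 0, 0.0096, 0, -0.0313, 5], [0, -0.0435, 0, 0.0096, 0, -0.0313, 5], [0, -0.0435, 0, 0.0096, 0, -0.0313, 5]]

```text
time: 14.08
tool_pos: [0.3004, 0.1684, 0.1772]
tcp_rot: [2.827, 0.369, -1.08]
wrist_force: [-0.0, 0.2, -4.3]
width: 0.165
grip_force: 107.7
```

play_rows:
  moves:
    - [[0, -0.0435, 0, 0.0096, 0, -0.0313, 5], [0, 0, 0, 0, 0, 0, 5], [0, 0, 0, 0, 0, 0, 5]]

```text
time: 14.33
tool_pos: [0.3029, 0.169, 0.1784]
tcp_rot: [2.814, 0.367, -1.109]
wrist_force: [-0.7, 0.3, -3.8]
width: 0.163
grip_force: 107.7
```

```bash
cat >> h.py <<'E'
def wb():
    c=cam("wrist");hsv=cv2.cvtColor(c["image"],cv2.COLOR_RGB2HSV)[:110]
    m=(hsv[...,0]>=12)&(hsv[...,0]<=28)&(hsv[...,1]>110);print("wrist brass",m.sum(),"lowest row",np.where(m)[0].max() if m.any() else None)
E
python3 - <<'E'
from h import *
look(); wb()
plan(now(),pour(-.015,-.082,.045,.85),n=5)
E
```

```text
t14.33 [0.3029 0.169  0.1784] yaw -2.882 tilt 0.751 roll 0.000 F [-0.7  0.3 -3.8] w 0.163 g 107.7 q [0.37 0.21 1.98 0.07 1.69 1.66]
lip u -0.015 v -0.082 z 0.045
top [(4, -0.007, -0.085, 0.055), (48, -0.027, -0.105, 0.066)]
scene [(4, -0.081, -0.117, 0.147), (56, -0.026, -0.079, 0.059)]
wrist brass 0 lowest row None
5 rows of [-0.0005, -0.04, -0.0005] [0.0036, 0.0007, -0.0357]
```

play_rows:
  moves:
    - [[0, -0.04, 0, 0.0036, 0, -0.0357, 5], [0, -0.04, 0, 0.0036, 0, -0.0357, 5], [0, 0, 0, 0, 0, 0, 5]]

```text
time: 14.73
tool_pos: [0.3086, 0.1706, 0.1836]
tcp_rot: [2.787, 0.364, -1.162]
wrist_force: [0.2, 0.1, -3.8]
width: 0.16
grip_force: 107.8
```

Run:
```python
from h import *
look(); wb()
c=cam("scene"); save(c,"s3.png",(280,110,400,200),6)
```

```text
t14.73 [0.3086 0.1706 0.1836] yaw -2.882 tilt 0.790 roll -0.000 F [ 0.2  0.1 -3.8] w 0.160 g 107.8 q [0.36 0.24 1.95 0.08 1.73 1.66]
lip u -0.014 v -0.081 z 0.045
top [(28, 0.007, -0.077, 0.017), (34, -0.023, -0.105, 0.067)]
scene [(5, -0.077, -0.114, 0.152), (34, -0.039, -0.079, 0.068), (40, 0.003, -0.065, 0.013)]
wrist brass 0 lowest row None
```

View pics/s3.png

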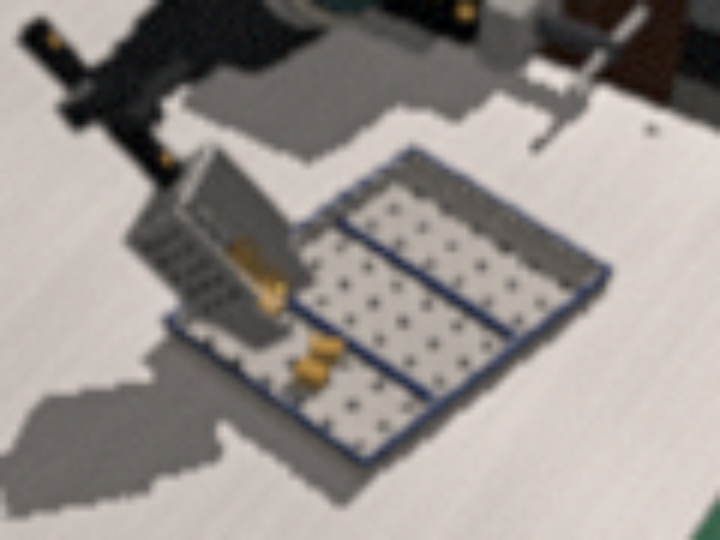

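The scene crop shows two blocks lying in the right bay at about (325,350) and (312,370). The other six are still in the spout at (260,270). I'll tilt back and move to the middle bay.

Run:
```python
from h import *
A=now();a=plan(A,pour(-.015,-.082,.055,.68),n=3); b=plan(a,pour(-.015,-.010,.055,.68),n=10); plan(b,pour(-.015,-.01,.045,.76),n=4)
```

```text
3 rows of [-0.0008, 0.0733, -0.0009] [-0.0286, 0.0012, 0.0414]
10 rows of [-0.0, 0.0, 0.0] [0.0243, -0.0649, -0.0196]
4 rows of [0.0, -0.04, 0.0] [0.0201, -0.0, -0.0166]
```

play_rows:
  moves:
    - [[0, 0.0733, 0, -0.0286, 0, 0.0414, 5], [0, 0.0733, 0, -0.0286, 0, 0.0414, 5], [0, 0.0733, 0, -0.0286, 0, 0.0414, 5], [0, 0, 0, 0, 0, 0, 5], [0, 0, 0, 0.0122, -0.0325, -0.0098, 5]]

```text
time: 15.35
tool_pos: [0.2936, 0.1697, 0.1805]
tcp_rot: [2.858, 0.373, -1.011]
wrist_force: [0.0, 0.4, -3.0]
width: 0.164
grip_force: 107.7
```

play_rows:
  moves:
    - [[0, 0, 0, 0.0243, -0.0649, -0.0196, 5], [0, 0, 0, 0.0243, -0.0649, -0.0196, 5], [0, 0, 0, 0.0243, -0.0649, -0.0196, 5], [0, 0, 0, 0.0243, -0.0649, -0.0196, 5], [0, 0, 0, 0.0243, -0.0649, -0.0196, 5]]

```text
time: 15.77
tool_pos: [0.3013, 0.2065, 0.1799]
tcp_rot: [2.858, 0.374, -1.012]
wrist_force: [0.2, -0.1, -3.4]
width: 0.165
grip_force: 107.8
```

play_rows:
  moves:
    - [[0, 0, 0, 0.0243, -0.0649, -0.0196, 5], [0, 0, 0, 0.0243, -0.0649, -0.0196, 5], [0, 0, 0, 0.0243, -0.0649, -0.0196, 5], [0, 0, 0, 0.0243, -0.0649, -0.0196, 5], [0, 0, 0, 0.0122, -0.0325, -0.0098, 5]]

```text
time: 16.18
tool_pos: [0.3073, 0.2384, 0.1801]
tcp_rot: [2.859, 0.374, -1.011]
wrist_force: [-0.0, -0.4, -2.6]
width: 0.163
grip_force: 107.7
```

play_rows:
  moves:
    - [[0, -0.04, 0, 0.0201, 0, -0.0166, 5], [0, -0.04, 0, 0.0201, 0, -0.0166, 5], [0, -0.04, 0, 0.0201, 0, -0.0166, 5], [0, -0.04, 0, 0.0201, 0, -0.0166, 5], [0, 0, 0, 0, 0, 0, 5]]

```text
time: 16.6
tool_pos: [0.3178, 0.2399, 0.1792]
tcp_rot: [2.806, 0.366, -1.124]
wrist_force: [0.0, -0.0, -3.2]
width: 0.165
grip_force: 107.8
```

Run:
```python
from h import *
look(); plan(now(),pour(-.015,-.01,.045,.82),n=3)
```

```text
t16.60 [0.3178 0.2399 0.1792] yaw -2.883 tilt 0.762 roll 0.000 F [ 0.  -0.  -3.2] w 0.165 g 107.8 q [0.47 0.3  1.88 0.14 1.71 1.74]
lip u -0.014 v -0.010 z 0.044
top [(42, -0.002, -0.055, 0.016), (36, 0.006, -0.076, 0.016), (96, -0.026, -0.021, 0.062)]
scene [(5, -0.08, -0.044, 0.146), (33, -0.029, -0.006, 0.06), (41, 0.003, -0.066, 0.014)]
3 rows of [-0.001, -0.0393, -0.0012] [0.0021, 0.0003, -0.036]
```

play_rows:
  moves:
    - [[0, -0.04, 0, 0.0021, 0, -0.036, 5], [0, 0, 0, 0, 0, 0, 5], [0, 0, 0, 0, 0, 0, 5]]

```text
time: 16.95
tool_pos: [0.3199, 0.2407, 0.1825]
tcp_rot: [2.795, 0.365, -1.148]
wrist_force: [-0.7, 0.3, -3.9]
width: 0.167
grip_force: 107.8
```

Run:
```python
from h import *
look()
```

```text
t16.95 [0.3199 0.2407 0.1825] yaw -2.882 tilt 0.780 roll -0.000 F [-0.7  0.3 -3.9] w 0.167 g 107.8 q [0.46 0.31 1.87 0.15 1.73 1.74]
lip u -0.015 v -0.010 z 0.045
top [(43, -0.002, -0.055, 0.016), (37, 0.006, -0.076, 0.017), (85, -0.024, -0.02, 0.063)]
scene [(6, -0.078, -0.044, 0.149), (30, -0.029, -0.005, 0.063), (41, 0.004, -0.066, 0.014)]
```

play_rows:
  moves:
    - [[0, -0.04, 0, 0.0021, 0, -0.036, 5], [0, 0, 0, 0, 0, 0, 5], [0, 0, 0, 0, 0, 0, 5]]

```text
time: 17.3
tool_pos: [0.3225, 0.2415, 0.1848]
tcp_rot: [2.781, 0.363, -1.175]
wrist_force: [-0.4, 0.5, -3.3]
width: 0.161
grip_force: 107.8
```

Run:
```python
from h import *
look()
```

```text
t17.30 [0.3225 0.2415 0.1848] yaw -2.882 tilt 0.800 roll -0.000 F [-0.4  0.5 -3.3] w 0.161 g 107.8 q [0.46 0.32 1.85 0.15 1.75 1.74]
lip u -0.015 v -0.010 z 0.045
top [(44, -0.002, -0.055, 0.016), (37, 0.006, -0.076, 0.016), (78, -0.023, -0.02, 0.062)]
scene [(5, -0.078, -0.041, 0.15), (33, -0.03, -0.006, 0.062), (42, 0.003, -0.066, 0.014)]
```

play_rows:
  moves:
    - [[0, -0.04, 0, 0.0021, 0, -0.036, 5], [0, 0, 0, 0, 0, 0, 5], [0, 0, 0, 0, 0, 0, 5]]

```text
time: 17.65
tool_pos: [0.3251, 0.2422, 0.1871]
tcp_rot: [2.767, 0.361, -1.203]
wrist_force: [-0.0, -0.1, -2.8]
width: 0.158
grip_force: 107.8
```

Run:
```python
from h import *
look()
```

```text
t17.65 [0.3251 0.2422 0.1871] yaw -2.882 tilt 0.820 roll -0.000 F [-0.  -0.1 -2.8] w 0.158 g 107.8 q [0.46 0.34 1.84 0.15 1.77 1.74]
lip u -0.015 v -0.010 z 0.045
top [(44, -0.002, -0.055, 0.016), (37, 0.006, -0.076, 0.016), (73, -0.019, -0.019, 0.061)]
scene [(5, -0.076, -0.039, 0.15), (34, -0.027, -0.006, 0.06), (41, 0.004, -0.066, 0.013)]
```

play_rows:
  moves:
    - [[0, -0.04, 0, 0.0021, 0, -0.036, 5], [0, 0, 0, 0, 0, 0, 5], [0, 0, 0, 0, 0, 0, 5]]

```text
time: 18.0
tool_pos: [0.3278, 0.2429, 0.1894]
tcp_rot: [2.753, 0.36, -1.229]
wrist_force: [0.5, -1.0, -3.2]
width: 0.164
grip_force: 107.8
```

Run:
```python
from h import *
look()
```

```text
t18.00 [0.3278 0.2429 0.1894] yaw -2.882 tilt 0.840 roll -0.000 F [ 0.5 -1.  -3.2] w 0.164 g 107.8 q [0.46 0.35 1.82 0.15 1.79 1.74]
lip u -0.015 v -0.010 z 0.045
top [(44, -0.002, -0.055, 0.016), (36, 0.006, -0.076, 0.017), (73, -0.014, -0.02, 0.06)]
scene [(4, -0.072, -0.041, 0.154), (23, -0.026, -0.005, 0.061), (11, -0.0, -0.011, 0.021), (40, 0.004, -0.066, 0.013)]
```

play_rows:
  moves:
    - [[0, -0.04, 0, 0.0021, 0, -0.036, 5], [0, 0, 0, 0, 0, 0, 5], [0, 0, 0, 0, 0, 0, 5]]

```text
time: 18.35
tool_pos: [0.3306, 0.2436, 0.1916]
tcp_rot: [2.738, 0.358, -1.256]
wrist_force: [0.3, 0.3, -2.2]
width: 0.165
grip_force: 107.8
```

Run:
```python
from h import *
look()
```

```text
t18.35 [0.3306 0.2436 0.1916] yaw -2.882 tilt 0.860 roll -0.000 F [ 0.3  0.3 -2.2] w 0.165 g 107.8 q [0.46 0.37 1.81 0.15 1.81 1.74]
lip u -0.015 v -0.010 z 0.046
top [(32, 0.012, -0.025, 0.02), (43, -0.002, -0.055, 0.016), (37, 0.006, -0.076, 0.015), (47, -0.015, -0.017, 0.058)]
scene [(4, -0.07, -0.039, 0.154), (24, -0.027, -0.003, 0.061), (24, 0.004, -0.02, 0.017), (41, 0.003, -0.067, 0.014)]
```

play_rows:
  moves:
    - [[0, -0.04, 0, 0.0021, 0, -0.036, 5], [0, 0, 0, 0, 0, 0, 5], [0, 0, 0, 0, 0, 0, 5]]

```text
time: 18.7
tool_pos: [0.3333, 0.2443, 0.1938]
tcp_rot: [2.724, 0.356, -1.282]
wrist_force: [-0.8, 1.5, -2.7]
width: 0.164
grip_force: 107.9
```

Run:
```python
from h import *
look()
```

```text
t18.70 [0.3333 0.2443 0.1938] yaw -2.882 tilt 0.880 roll -0.000 F [-0.8  1.5 -2.7] w 0.164 g 107.9 q [0.45 0.38 1.79 0.15 1.83 1.74]
lip u -0.015 v -0.010 z 0.046
top [(24, 0.01, -0.025, 0.018), (42, -0.002, -0.055, 0.015), (36, 0.006, -0.076, 0.017), (48, -0.011, -0.014, 0.059)]
scene [(4, -0.069, -0.041, 0.157), (8, -0.037, -0.005, 0.069), (7, -0.013, -0.012, 0.056), (41, -0.003, -0.014, 0.02), (40, 0.003, -0.067, 0.013)]
```

play_rows:
  moves:
    - [[0, -0.03, 0, 0.0015, 0, -0.027, 5], [0, 0, 0, 0, 0, 0, 5], [0, 0, 0, 0, 0, 0, 5]]

```text
time: 19.05
tool_pos: [0.3353, 0.2449, 0.1955]
tcp_rot: [2.712, 0.354, -1.302]
wrist_force: [0.2, 0.1, -2.6]
width: 0.163
grip_force: 107.9
```

Run:
```python
from h import *
look()
```

```text
t19.05 [0.3353 0.2449 0.1955] yaw -2.882 tilt 0.895 roll -0.000 F [ 0.2  0.1 -2.6] w 0.163 g 107.9 q [0.45 0.39 1.78 0.16 1.85 1.73]
lip u -0.015 v -0.010 z 0.046
top [(24, 0.009, -0.025, 0.019), (43, -0.007, -0.01, 0.045), (43, -0.002, -0.054, 0.016), (37, 0.006, -0.076, 0.016)]
scene [(9, -0.036, -0.003, 0.067), (48, -0.002, -0.013, 0.017), (42, 0.004, -0.065, 0.014)]
```

Run:
```python
from h import *
a=plan(now(),pour(-.02,-.01,.065,.72),n=5)
```

```text
5 rows of [-0.0005, 0.07, -0.0005] [-0.0384, -0.0036, 0.0426]
```

play_rows:
  moves:
    - [[0, 0.07, 0, -0.0384, -0.0036, 0.0426, 5], [0, 0.07, 0, -0.0384, -0.0036, 0.0426, 5], [0, 0.07, 0, -0.0384, -0.0036, 0.0426, 5], [0, 0.07, 0, -0.0384, -0.0036, 0.0426, 5], [0, 0.07, 0, -0.0384, -0.0036, 0.0426, 5]]

```text
time: 19.57
tool_pos: [0.3067, 0.2391, 0.1953]
tcp_rot: [2.835, 0.371, -1.064]
wrist_force: [0.1, -0.2, -2.5]
width: 0.166
grip_force: 107.8
```

Run:
```python
from h import *
look();wb()
```

```text
t19.57 [0.3067 0.2391 0.1953] yaw -2.882 tilt 0.718 roll -0.000 F [ 0.1 -0.2 -2.5] w 0.166 g 107.8 q [0.48 0.23 1.91 0.14 1.71 1.75]
lip u -0.020 v -0.010 z 0.065
top [(35, 0.007, -0.022, 0.018), (93, -0.011, -0.004, 0.043), (45, -0.002, -0.055, 0.016), (37, 0.006, -0.076, 0.016), (6, -0.035, -0.005, 0.081)]
scene [(6, -0.091, -0.046, 0.163), (15, -0.039, -0.006, 0.08), (58, -0.004, -0.011, 0.018), (42, 0.004, -0.066, 0.014)]
wrist brass 0 lowest row None
```

Run:
```python
from h import *
a=plan(now(),pour(-.015,.066,.06,.68),n=9)
plan(a,pour(-.015,.066,.045,.76),n=4)
```

```text
9 rows of [-0.0002, 0.0088, -0.0002] [0.0355, -0.0737, -0.0146]
4 rows of [0.0, -0.04, 0.0] [0.0282, 0.0, -0.0071]
```

play_rows:
  moves:
    - [[0, 0.0088, 0, 0.0177, -0.0369, -0.0073, 5], [0, 0.0088, 0, 0.0355, -0.0737, -0.0146, 5], [0, 0.0088, 0, 0.0355, -0.0737, -0.0146, 5], [0, 0.0088, 0, 0.0355, -0.0737, -0.0146, 5], [0, 0.0088, 0, 0.0355, -0.0737, -0.0146, 5]]

```text
time: 20.13
tool_pos: [0.3147, 0.2766, 0.1893]
tcp_rot: [2.848, 0.372, -1.036]
wrist_force: [0.7, 0.0, -3.0]
width: 0.162
grip_force: 107.8
```

play_rows:
  moves:
    - [[0, 0.0088, 0, 0.0355, -0.0737, -0.0146, 5], [0, 0.0088, 0, 0.0355, -0.0737, -0.0146, 5], [0, 0.0088, 0, 0.0355, -0.0737, -0.0146, 5], [0, 0.0088, 0, 0.0355, -0.0737, -0.0146, 5], [0, 0, 0, 0.0177, -0.0369, -0.0073, 5]]

```text
time: 20.55
tool_pos: [0.3219, 0.3129, 0.1845]
tcp_rot: [2.859, 0.375, -1.011]
wrist_force: [1.0, 0.3, -2.2]
width: 0.163
grip_force: 107.8
```

Run:
```python
from h import *
look();wb()
F=[]
for i in range(6): cam("wrist"); F.append(bot.read_state()["wrist_force"][2])
print(np.mean(F),np.std(F))
```

```text
t20.55 [0.3219 0.3129 0.1845] yaw -2.881 tilt 0.680 roll -0.000 F [ 1.   0.3 -2.2] w 0.163 g 107.8 q [0.57 0.31 1.82 0.2  1.67 1.84]
lip u -0.014 v 0.067 z 0.059
top [(20, -0.013, 0.053, 0.072), (33, 0.007, -0.022, 0.018), (72, -0.01, 0.011, 0.02), (44, -0.002, -0.055, 0.016), (37, 0.006, -0.076, 0.016), (45, -0.036, 0.075, 0.076)]
scene [(3, -0.088, 0.034, 0.154), (11, -0.035, 0.071, 0.073), (54, -0.003, -0.012, 0.018), (43, 0.002, -0.065, 0.014)]
wrist brass 0 lowest row None
-2.438535213341255 0.19035802030435883
```

Three blocks now lie in the middle bay and two in the right, so three should be left in the dipper. I'll pour those into the left bay.

Run:
```python
from h import *
a=plan(now(),pour(-.015,.07,.05,.82),n=5)
plan(a,pour(-.015,.07,.05,1.0),n=9)
```

```text
5 rows of [-0.0006, -0.0559, -0.0006] [0.0201, -0.0078, -0.0373]
9 rows of [-0.0, -0.04, -0.0] [0.0038, -0.0, -0.0356]
```

play_rows:
  moves:
    - [[0, -0.0559, 0, 0.0201, -0.0078, -0.0373, 5], [0, -0.0559, 0, 0.0201, -0.0078, -0.0373, 5], [0, -0.0559, 0, 0.0201, -0.0078, -0.0373, 5], [0, -0.0559, 0, 0.0201, -0.0078, -0.0373, 5], [0, -0.0559, 0, 0.0201, -0.0078, -0.0373, 5]]

```text
time: 21.42
tool_pos: [0.3403, 0.3206, 0.1919]
tcp_rot: [2.766, 0.361, -1.204]
wrist_force: [0.4, 0.0, -1.7]
width: 0.165
grip_force: 107.9
```

play_rows:
  moves:
    - [[0, -0.04, 0, 0.0038, 0, -0.0356, 5], [0, -0.04, 0, 0.0038, 0, -0.0356, 5], [0, -0.04, 0, 0.0038, 0, -0.0356, 5], [0, -0.04, 0, 0.0038, 0, -0.0356, 5], [0, 0, 0, 0, 0, 0, 5]]

```text
time: 21.83
tool_pos: [0.352, 0.3238, 0.1998]
tcp_rot: [2.708, 0.353, -1.31]
wrist_force: [0.5, 0.2, -3.2]
width: 0.166
grip_force: 107.9
```

play_rows:
  moves:
    - [[0, -0.04, 0, 0.0038, 0, -0.0356, 5], [0, -0.04, 0, 0.0038, 0, -0.0356, 5], [0, -0.04, 0, 0.0038, 0, -0.0356, 5], [0, -0.04, 0, 0.0038, 0, -0.0356, 5], [0, 0, 0, 0, 0, 0, 5]]

```text
time: 22.25
tool_pos: [0.3639, 0.3269, 0.2068]
tcp_rot: [2.646, 0.345, -1.414]
wrist_force: [0.2, 0.7, -3.1]
width: 0.164
grip_force: 107.9
```

Run:
```python
from h import *
look();plan(now(),pour(-.02,.07,.075,.9),n=3)
```

```text
t22.25 [0.3639 0.3269 0.2068] yaw -2.882 tilt 0.982 roll 0.000 F [ 0.2  0.7 -3.1] w 0.164 g 107.9 q [0.53 0.54 1.59 0.24 1.97 1.82]
lip u -0.014 v 0.070 z 0.049
top [(18, 0.002, 0.057, 0.024), (36, 0.007, -0.022, 0.018), (7, -0.025, 0.088, 0.061), (69, -0.01, 0.01, 0.02), (44, -0.002, -0.055, 0.016), (37, 0.006, -0.076, 0.016)]
scene [(5, -0.01, 0.083, 0.049), (11, 0.005, 0.057, 0.023), (57, -0.003, -0.011, 0.017), (41, 0.004, -0.069, 0.013)]
3 rows of [-0.001, 0.0537, -0.0007] [-0.0822, -0.0065, 0.0119]
```

Run:
```python
from h import *
plan(now(),pour(-.02,.07,.06,1.08),n=4)
```

```text
4 rows of [-0.0008, -0.0497, -0.0005] [-0.0236, -0.005, -0.0476]
```

play_rows:
  moves:
    - [[0, -0.0497, 0, -0.0236, -0.005, -0.0476, 5], [0, -0.0497, 0, -0.0236, -0.005, -0.0476, 5], [0, -0.0497, 0, -0.0236, -0.005, -0.0476, 5], [0, -0.0497, 0, -0.0236, -0.005, -0.0476, 5], [0, 0, 0, 0, 0, 0, 5]]

```text
time: 22.77
tool_pos: [0.374, 0.3318, 0.2253]
tcp_rot: [2.564, 0.335, -1.537]
wrist_force: [0.1, 0.3, -2.4]
width: 0.165
grip_force: 108.0
```

Run:
```python
from h import *
look()
```

```text
t22.77 [0.374  0.3318 0.2253] yaw -2.882 tilt 1.080 roll -0.000 F [ 0.1  0.3 -2.4] w 0.165 g 108.0 q [0.52 0.59 1.52 0.27 2.07 1.83]
lip u -0.020 v 0.070 z 0.060
top [(17, -0.01, 0.087, 0.025), (14, -0.002, 0.059, 0.022), (35, 0.007, -0.022, 0.018), (72, -0.01, 0.01, 0.02), (42, -0.002, -0.055, 0.016), (37, 0.006, -0.076, 0.016)]
scene [(27, -0.003, 0.077, 0.02), (54, -0.003, -0.012, 0.018), (38, 0.005, -0.067, 0.014)]
```

play_rows:
  moves:
    - [[0, 0, 0, 0.06, 0.03, 0, 5], [0, 0, 0, -0.08, -0.06, 0, 5], [0, 0, 0, 0.08, 0.06, 0, 5], [0, 0, 0, -0.06, -0.03, 0, 5], [0, 0, 0, 0, 0, 0, 5]]

```text
time: 23.28
tool_pos: [0.3732, 0.3318, 0.226]
tcp_rot: [2.565, 0.335, -1.537]
wrist_force: [-0.4, 0.2, -0.9]
width: 0.159
grip_force: 108.0
```

Run:
```python
from h import *
look()
```

```text
t23.28 [0.3732 0.3318 0.226 ] yaw -2.881 tilt 1.080 roll -0.000 F [-0.4  0.2 -0.9] w 0.159 g 108.0 q [0.52 0.59 1.52 0.27 2.07 1.83]
lip u -0.021 v 0.070 z 0.061
top [(19, -0.01, 0.087, 0.024), (19, -0.003, 0.06, 0.023), (35, 0.007, -0.022, 0.018), (73, -0.01, 0.01, 0.02), (41, -0.002, -0.055, 0.016), (37, 0.006, -0.076, 0.017)]
scene [(26, -0.004, 0.077, 0.02), (56, -0.003, -0.012, 0.018), (41, 0.004, -0.067, 0.014)]
```

Run:
```python
from h import *
plan(now(),pour(-.035,.05,.13,.8),n=6); print(ik(pour(-.035,.05,.13,.8)).round(2))
```

```text
6 rows of [-0.0005, 0.0929, -0.0002] [-0.1221, 0.0196, 0.047]
[0.62 0.16 1.83 0.27 1.9  1.92]
```

play_rows:
  moves:
    - [[0, 0.0929, 0, -0.1221, 0.0196, 0.047, 5], [0, 0.0929, 0, -0.1221, 0.0196, 0.047, 5], [0, 0.0929, 0, -0.1221, 0.0196, 0.047, 5], [0, 0.0929, 0, -0.1221, 0.0196, 0.047, 5], [0, 0.0929, 0, -0.1221, 0.0196, 0.047, 5]]

```text
time: 23.8
tool_pos: [0.3243, 0.3083, 0.2637]
tcp_rot: [2.749, 0.359, -1.236]
wrist_force: [1.1, 0.8, -1.5]
width: 0.167
grip_force: 107.9
```

play_rows:
  moves:
    - [[0, 0.0929, 0, -0.1221, 0.0196, 0.047, 5], [0, 0, 0, 0, 0, 0, 5]]

```text
time: 23.97
tool_pos: [0.3126, 0.3033, 0.2723]
tcp_rot: [2.784, 0.366, -1.171]
wrist_force: [-0.1, 0.4, -1.4]
width: 0.166
grip_force: 107.9
```

Run:
```python
from h import *
look(); wb()
t=cam("top")["image"];s=cam("scene")["image"]
a=cv2.resize(t[180:280,165:295],None,fx=4,fy=4,interpolation=cv2.INTER_CUBIC); b=cv2.resize(s[105:205,290:400],None,fx=4,fy=4,interpolation=cv2.INTER_CUBIC)
a=a[:,:400]
cv2.imwrite("pics/both.png",np.hstack([a[:,:400],b[:,:400]])[...,::-1])
```

```text
t23.97 [0.3126 0.3033 0.2723] yaw -2.879 tilt 0.796 roll -0.002 F [-0.1  0.4 -1.4] w 0.166 g 107.9 q [0.55 0.27 1.74 0.22 1.9  1.85]
lip u -0.036 v 0.050 z 0.133
top [(26, -0.01, 0.088, 0.024), (26, -0.004, 0.062, 0.023), (35, 0.007, -0.022, 0.018), (76, -0.01, 0.007, 0.021), (46, -0.002, -0.055, 0.016), (37, 0.006, -0.076, 0.017)]
scene [(28, -0.004, 0.075, 0.021), (58, -0.003, -0.011, 0.017), (43, 0.003, -0.065, 0.012)]
wrist brass 171 lowest row 24
```

Run:
```python
from h import *
c=cam("wrist");P=pts(c);hsv=cv2.cvtColor(c["image"],cv2.COLOR_RGB2HSV)
m=(hsv[...,0]>=12)&(hsv[...,0]<=28)&(hsv[...,1]>110);m[110:]=0
v,u=np.where(m);d=P[m];uv=np.c_[(d[:,:2]-C)@U,(d[:,:2]-C)@V,d[:,2]];print(u.min(),u.max(),v.min(),v.max(),np.percentile(uv,[5,50,95],axis=0).round(3))
F=[]
for i in range(4): cam("wrist"); F.append(bot.read_state()["wrist_force"][2])
print(np.mean(F))
```

```text
43 60 12 26 [[-0.256  0.19   0.048]
 [-0.251  0.194  0.052]
 [-0.247  0.199  0.053]]
-2.2839464581411684
```

View pics/both.png

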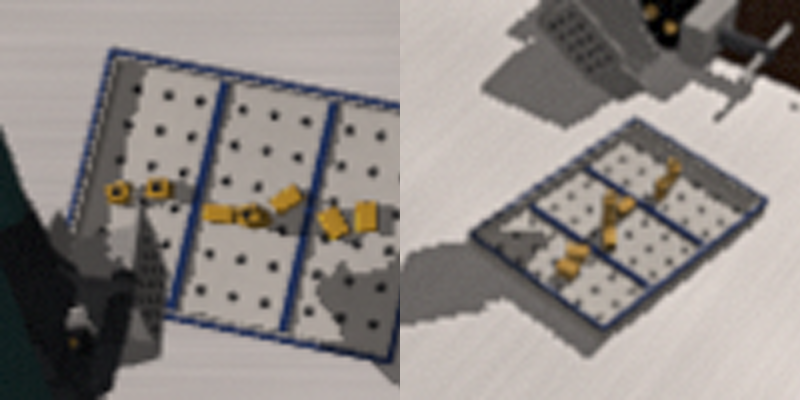

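The left panel (top view) shows two blocks standing in the left bay at (118,190) and (157,188). Three lie in the middle at (217,212), (250,215) and (287,200), and two in the right at (333,222) and (366,217). That makes seven, so one must still be in the dipper. I'll go back over the left bay and tilt it steeper.

Run:
```python
from h import *
a=pour(.025,.068,.07,.9); b=pour(.025,.068,.065,1.25); print(ik(a).round(2),ik(b).round(2))
plan(now(),a,n=9); plan(a,b,n=7)
```

```text
[0.56 0.37 1.7  0.25 1.94 1.85] [0.52 0.59 1.49 0.33 2.27 1.87]
9 rows of [-0.0003, -0.0217, -0.0003] [0.0964, 0.0106, -0.0276]
7 rows of [0.0, -0.1, -0.0] [0.0169, 0.0, -0.0852]
```

play_rows:
  moves:
    - [[0, -0.0217, 0, 0.0964, 0.0106, -0.0276, 5], [0, -0.0217, 0, 0.0964, 0.0106, -0.0276, 5], [0, -0.0217, 0, 0.0964, 0.0106, -0.0276, 5], [0, -0.0217, 0, 0.0964, 0.0106, -0.0276, 5], [0, -0.0217, 0, 0.0964, 0.0106, -0.0276, 5]]

```text
time: 24.88
tool_pos: [0.3579, 0.3096, 0.2422]
tcp_rot: [2.741, 0.358, -1.251]
wrist_force: [-0.2, -0.5, -3.0]
width: 0.16
grip_force: 107.9
```

play_rows:
  moves:
    - [[0, -0.0217, 0, 0.0964, 0.0106, -0.0276, 5], [0, -0.0217, 0, 0.0964, 0.0106, -0.0276, 5], [0, -0.0217, 0, 0.0964, 0.0106, -0.0276, 5], [0, -0.0217, 0, 0.0964, 0.0106, -0.0276, 5], [0, 0, 0, 0, 0, 0, 5]]

```text
time: 25.3
tool_pos: [0.3912, 0.3138, 0.2187]
tcp_rot: [2.708, 0.352, -1.309]
wrist_force: [-1.0, -0.7, -1.4]
width: 0.162
grip_force: 107.9
```

play_rows:
  moves:
    - [[0, -0.1, 0, 0.0169, 0, -0.0852, 5], [0, -0.1, 0, 0.0169, 0, -0.0852, 5], [0, -0.1, 0, 0.0169, 0, -0.0852, 5], [0, -0.1, 0, 0.0169, 0, -0.0852, 5], [0, -0.1, 0, 0.0169, 0, -0.0852, 5]]

```text
time: 25.72
tool_pos: [0.4295, 0.3246, 0.2374]
tcp_rot: [2.503, 0.328, -1.622]
wrist_force: [0.9, 0.5, -2.3]
width: 0.161
grip_force: 108.0
```

play_rows:
  moves:
    - [[0, -0.1, 0, 0.0169, 0, -0.0852, 5], [0, -0.1, 0, 0.0169, 0, -0.0852, 5], [0, 0, 0, 0, 0, 0, 5], [0, 0, 0, 0, 0, 0, 5]]

```text
time: 26.05
tool_pos: [0.4455, 0.3287, 0.2392]
tcp_rot: [2.412, 0.315, -1.738]
wrist_force: [-0.7, -0.2, -1.8]
width: 0.164
grip_force: 108.0
```

Run:
```python
from h import *
look()
```

```text
t26.05 [0.4455 0.3287 0.2392] yaw -2.882 tilt 1.249 roll 0.000 F [-0.7 -0.2 -1.8] w 0.164 g 108.0 q [0.47 0.77 1.31 0.27 2.29 1.82]
lip u 0.025 v 0.068 z 0.065
top [(23, -0.004, 0.062, 0.024), (34, 0.007, -0.022, 0.018), (73, -0.01, 0.01, 0.02), (41, -0.002, -0.055, 0.015), (35, 0.006, -0.075, 0.017)]
scene [(17, 0.002, 0.055, 0.017), (53, -0.003, -0.012, 0.017), (40, 0.006, -0.068, 0.014)]
```

play_rows:
  moves:
    - [[0, 0, 0, -0.12, 0, 0, 5], [0, 0, 0, 0.12, 0, 0, 5], [0, 0, 0, -0.12, 0.05, 0, 5], [0, 0, 0, 0.12, -0.05, 0, 5], [0, 0, 0, 0, 0, 0, 5]]

```text
time: 26.57
tool_pos: [0.4452, 0.329, 0.2395]
tcp_rot: [2.414, 0.315, -1.736]
wrist_force: [-0.6, -0.0, -2.7]
width: 0.166
grip_force: 108.1
```

Run:
```python
from h import *
look(); a=pour(.0,.03,.16,1.2); print(ik(a).round(2)); plan(now(),a,n=6)
```

```text
t26.57 [0.4452 0.329  0.2395] yaw -2.881 tilt 1.247 roll -0.000 F [-0.6 -0.  -2.7] w 0.166 g 108.1 q [0.47 0.77 1.31 0.27 2.29 1.82]
lip u 0.025 v 0.068 z 0.065
top [(22, -0.004, 0.061, 0.023), (35, 0.007, -0.022, 0.018), (71, -0.01, 0.01, 0.02), (43, -0.002, -0.055, 0.016), (35, 0.006, -0.076, 0.016)]
scene [(16, 0.0, 0.056, 0.019), (53, -0.003, -0.011, 0.017), (40, 0.004, -0.071, 0.014)]
[0.51 0.4  1.57 0.33 2.34 1.89]
6 rows of [-0.0005, 0.0164, -0.0002] [-0.1712, 0.0391, 0.0225]
```

play_rows:
  moves:
    - [[0, 0.0164, 0, -0.1712, 0.0391, 0.0225, 5], [0, 0.0164, 0, -0.1712, 0.0391, 0.0225, 5], [0, 0.0164, 0, -0.1712, 0.0391, 0.0225, 5], [0, 0.0164, 0, -0.1712, 0.0391, 0.0225, 5], [0, 0.0164, 0, -0.1712, 0.0391, 0.0225, 5]]

```text
time: 27.08
tool_pos: [0.4123, 0.2994, 0.3179]
tcp_rot: [2.451, 0.32, -1.69]
wrist_force: [0.5, -0.1, -2.9]
width: 0.167
grip_force: 108.0
```

play_rows:
  moves:
    - [[0, 0.0164, 0, -0.1712, 0.0391, 0.0225, 5], [0, 0, 0, 0, 0, 0, 5]]

```text
time: 27.25
tool_pos: [0.4056, 0.2935, 0.3364]
tcp_rot: [2.463, 0.323, -1.676]
wrist_force: [0.9, 0.7, -0.8]
width: 0.166
grip_force: 108.0
```

Run:
```python
from h import *
look()
c=cam("scene");P=pts(c);hsv=cv2.cvtColor(c["image"],cv2.COLOR_RGB2HSV)
M=now();G=M@T(np.diag([-1,1,-1]),[0,0,0]);inv=np.linalg.inv(G)
X=P@inv[:3,:3].T+inv[:3,3]+[.112,0,.031]
m=(hsv[...,0]>=10)&(hsv[...,0]<=30)&(hsv[...,1]>80)&(abs(X[...,0])<.08)&(abs(X[...,1])<.04)&(X[...,2]>-.01)&(X[...,2]<.06)
print(m.sum(),np.median(X[m],axis=0) if m.any() else 0)
inb=(X[...,0]>-.03)&(X[...,0]<.038)&(abs(X[...,1])<.03)&(X[...,2]>-.005)&(X[...,2]<.04)
print("visible interior px",inb.sum(),np.percentile(X[inb],[5,50,95],axis=0).round(3).tolist())
for x0 in np.arange(-.06,.04,.012): 
    b=(abs(X[...,0]-x0)<.006)&(abs(X[...,1])<.028)&(X[...,2]>-.01)&(X[...,2]<.05); print(round(x0,3),b.sum(),np.percentile(X[b][:,2],[10,50,90]).round(3) if b.any() else "")
```

```text
t27.25 [0.4056 0.2935 0.3364] yaw -2.878 tilt 1.195 roll -0.001 F [ 0.9  0.7 -0.8] w 0.166 g 108.0 q [0.46 0.57 1.41 0.25 2.33 1.82]
lip u 0.001 v 0.030 z 0.165
top [(35, 0.007, -0.022, 0.019), (76, -0.01, 0.007, 0.019), (44, -0.002, -0.055, 0.016), (37, 0.006, -0.076, 0.016)]
scene [(26, -0.002, 0.075, 0.02), (57, -0.003, -0.011, 0.018), (42, 0.004, -0.067, 0.014)]
3 [ 0.06092686 -0.00015369  0.03752129]
visible interior px 66 [[-0.027, -0.03, 0.018], [-0.004, -0.027, 0.029], [0.021, -0.024, 0.039]]
-0.06 26 [0.01  0.026 0.035]
-0.048 18 [0.021 0.03  0.037]
-0.036 17 [0.021 0.029 0.037]
-0.024 14 [0.021 0.037 0.044]
-0.012 12 [0.018 0.026 0.041]
-0.0 10 [0.021 0.028 0.04 ]
0.012 14 [0.025 0.034 0.044]
0.024 9 [0.036 0.042 0.046]
0.036 56 [0.001 0.013 0.045]
```

Run:
```python
from h import *
for n in("top","scene"):
    c=cam(n);P=pts(c);hsv=cv2.cvtColor(c["image"],cv2.COLOR_RGB2HSV)
    m=(c["depth"]>0)&(hsv[...,0]>=12)&(hsv[...,0]<=28)&(hsv[...,1]>110)&(hsv[...,2]>45)
    k,lab,st,_=cv2.connectedComponentsWithStats(m.astype(np.uint8),connectivity=8)
    for i in range(1,k):
        if 4<st[i,4]<150:
            q=np.median(P[lab==i],0)
            if q[0]<.75 and q[0]>.1 and abs(q[1])<.6: print(n,st[i].tolist(),q.round(3))
    if n=="top":
        d=P[...,:2]-C;u=d@U;v=d@V
        b=m&(v>-.035)&(v<.04)&(abs(u)<.05)
        r,cc=np.where(b);r0,r1,c0,c1=r.min()-1,r.max()+2,cc.min()-1,cc.max()+2
        print(np.where(b[r0:r1,c0:c1],(P[r0:r1,c0:c1,2]*1000).round(0),0).astype(int))
        print(hsv[r0:r1,c0:c1,2])
        print("v range of blob",np.percentile(v[b&(v>-.012)],[1,99]).round(3))
F=[]
for i in range(8): cam("wrist"); F.append(bot.read_state()["wrist_force"][2])
print(np.mean(F))
```

```text
top [411, 208, 8, 7, 43] [ 0.502 -0.219  0.012]
top [233, 226, 8, 8, 35] [0.451 0.255 0.017]
top [216, 231, 17, 6, 76] [0.438 0.287 0.02 ]
top [244, 231, 8, 9, 45] [0.436 0.223 0.016]
top [254, 230, 5, 8, 37] [0.439 0.202 0.017]
top [95, 260, 6, 5, 23] [0.362 0.598 0.051]
top [438, 292, 3, 2, 6] [ 0.292 -0.272  0.025]
top [450, 314, 3, 3, 7] [ 0.237 -0.3    0.025]
[[ 0  0  0  0  0  0  0  0  0  0  0  0  0  0  0  0  0  0  0  0  0  0  0  0
   0  0  0]
 [ 0  0  0  0  0  0  0  0  0  0  0  0  0  0  0  0  0  0  0  0  0  0  0 20
   0  0  0]
 [ 0  0  0  0  0  0  0  0  0  0  0  0  0  0  0  0  0  0  0  0  0 15 20 13
  17  0  0]
 [ 0  0  0  0  0  0  0  0  0  0  0  0  0  0  0  0  0  0  0  0 18 21 14 17
  19  0  0]
 [ 0  0  0  0  0  0  0  0  0  0  0  0  0  0  0  0  0  0 20 17 18 18 17 18
  16 17  0]
 [ 0  0  0  0  0  0  0  0  0  0  0  0  0  0  0  0  0  0 21 17 17 15 16 17
  13  0  0]
 [ 0 15 18 19 20 19 18  0  0  0  0 49 42 44  0  0  0  0 17 17 19 18 15 13
   0  0  0]
 [ 0 20 19 15 16 17 19 17 17 46 45 43 47 47 39 32  0  0  0 19 20 16  0  0
   0  0  0]
 [ 0 16 18 18 22 16 19 19 18 42 46  0 46 47 4
[... 1446 characters left out ...]
47  71 127 173 140  75  76  82
   96 100  98  99 102 101 103  87  56]
 [134 176 149 121 123 126 147 143  92 148 176 118 103 116 100  82  78  77
   93 101 101 103 101 102  99  79  54]
 [134 183 173 166 165 166 170 172 166 171 166 146  93  79  78  81  85  90
   94  78  59  82 102 103  94  70  54]
 [133 184 183 181 182 180 181 182 183 183 178 175 160 143 150 166 150  99
   92  55  23  64 102 102  89  63  55]]
v range of blob [-0.011  0.03 ]
scene [331, 100, 2, 3, 5] [0.236 0.516 0.046]
scene [354, 145, 6, 10, 28] [0.457 0.354 0.019]
scene [341, 153, 8, 14, 55] [0.443 0.265 0.018]
scene [329, 166, 8, 9, 41] [0.438 0.212 0.013]
scene [270, 261, 7, 9, 45] [ 0.505 -0.226  0.012]
-2.1573180067203577
```

The depth map shows a tower 45 mm high in the middle bay, which is one block standing on top of another. So all eight are out (2/4/2) and the dipper is empty. I'll nudge the top block off gently with the lip so that all eight rest on the tray floor.

Run:
```python
from h import *
c=cam("top");P=pts(c);d=P[...,:2]-C;u=d@U;v=d@V;hsv=cv2.cvtColor(c["image"],cv2.COLOR_RGB2HSV)
b=(P[...,2]>.036)&(P[...,2]<.055)&(abs(u)<.06)&(abs(v)<.03)&(hsv[...,1]>110)
print(b.sum(),np.percentile(u[b],[5,50,95]).round(3),np.percentile(v[b],[5,50,95]).round(3))
tu,tv=np.median(u[b]),np.median(v[b])
a=pour(tu-.04,tv,.09,.65);e=pour(tu-.04,tv,.037,.65);f=pour(tu+.012,tv,.037,.65)
print(ik(a).round(2),ik(e).round(2))
plan(now(),a,n=10);plan(a,e,n=5);plan(e,f,n=10)
```

```text
26 [-0.013 -0.008 -0.002] [-0.012 -0.007  0.001]
[0.6  0.01 2.06 0.2  1.69 1.87] [0.6  0.08 2.1  0.2  1.59 1.84]
10 rows of [-0.0003, 0.1099, -0.0002] [0.0163, 0.0128, 0.1884]
5 rows of [-0.0, -0.0, -0.0] [0.0641, -0.0, 0.0844]
10 rows of [-0.0, -0.0, -0.0] [0.0373, 0.0226, -0.0284]
```

play_rows:
  moves:
    - [[0, 0.11, 0, 0.0163, 0.0128, 0.1884, 5], [0, 0.11, 0, 0.0163, 0.0128, 0.1884, 5], [0, 0.11, 0, 0.0163, 0.0128, 0.1884, 5], [0, 0.11, 0, 0.0163, 0.0128, 0.1884, 5], [0, 0.11, 0, 0.0163, 0.0128, 0.1884, 5]]

```text
time: 28.37
tool_pos: [0.3301, 0.2671, 0.2816]
tcp_rot: [2.693, 0.352, -1.336]
wrist_force: [-0.1, 0.6, -0.9]
width: 0.162
grip_force: 107.9
```

play_rows:
  moves:
    - [[0, 0.11, 0, 0.0163, 0.0128, 0.1884, 5], [0, 0.11, 0, 0.0163, 0.0128, 0.1884, 5], [0, 0.11, 0, 0.0163, 0.0128, 0.1884, 5], [0, 0.11, 0, 0.0163, 0.0128, 0.1884, 5], [0, 0.11, 0, 0.0163, 0.0128, 0.1884, 5]]

```text
time: 28.78
tool_pos: [0.2711, 0.2447, 0.2113]
tcp_rot: [2.879, 0.376, -0.964]
wrist_force: [-0.2, 0.0, -3.0]
width: 0.165
grip_force: 107.9
```

play_rows:
  moves:
    - [[0, 0, 0, 0, 0, 0, 5], [0, 0, 0, 0, 0, 0, 5]]

```text
time: 28.95
tool_pos: [0.2705, 0.2445, 0.2118]
tcp_rot: [2.876, 0.377, -0.97]
wrist_force: [0.5, 0.9, -1.8]
width: 0.164
grip_force: 107.8
```

Run:
```python
from h import *
look()
e=plan(now(),pour(-.048,-.007,.037,.65),n=5);plan(e,pour(.004,-.007,.037,.65),n=10)
```

```text
t28.95 [0.2705 0.2445 0.2118] yaw -2.881 tilt 0.651 roll 0.000 F [ 0.5  0.9 -1.8] w 0.164 g 107.8 q [0.52 0.12 1.98 0.16 1.68 1.8 ]
lip u -0.049 v -0.008 z 0.090
top [(12, -0.008, 0.082, 0.022), (26, -0.004, 0.062, 0.022), (35, 0.007, -0.022, 0.018), (76, -0.01, 0.008, 0.021), (45, -0.002, -0.055, 0.016), (37, 0.006, -0.076, 0.017)]
scene [(4, -0.122, -0.047, 0.185), (27, -0.004, 0.076, 0.018), (57, -0.004, -0.011, 0.017), (42, 0.004, -0.066, 0.014)]
5 rows of [-0.0006, -0.0006, -0.0004] [0.0637, 0.0003, 0.0871]
10 rows of [-0.0, -0.0, -0.0] [0.0373, 0.0226, -0.0284]
```

play_rows:
  moves:
    - [[0, 0, 0, 0.0637, 0, 0.0871, 5], [0, 0, 0, 0.0637, 0, 0.0871, 5], [0, 0, 0, 0.0637, 0, 0.0871, 5], [0, 0, 0, 0.0637, 0, 0.0871, 5], [0, 0, 0, 0.0637, 0, 0.0871, 5]]

```text
time: 29.47
tool_pos: [0.2706, 0.2445, 0.1558]
tcp_rot: [2.876, 0.375, -0.97]
wrist_force: [0.3, -0.4, -2.2]
width: 0.166
grip_force: 107.9
```

play_rows:
  moves:
    - [[0, 0, 0, 0.0373, 0.0226, -0.0284, 5], [0, 0, 0, 0.0373, 0.0226, -0.0284, 5], [0, 0, 0, 0.0373, 0.0226, -0.0284, 5], [0, 0, 0, 0.0373, 0.0226, -0.0284, 5], [0, 0, 0, 0.0373, 0.0226, -0.0284, 5]]

```text
time: 29.88
tool_pos: [0.2975, 0.24, 0.158]
tcp_rot: [2.879, 0.376, -0.966]
wrist_force: [-0.4, -0.1, -2.6]
width: 0.167
grip_force: 107.8
```

play_rows:
  moves:
    - [[0, 0, 0, 0.0373, 0.0226, -0.0284, 5], [0, 0, 0, 0.0373, 0.0226, -0.0284, 5], [0, 0, 0, 0.0373, 0.0226, -0.0284, 5], [0, 0, 0, 0.0373, 0.0226, -0.0284, 5], [0, 0, 0, 0.0373, 0.0226, -0.0284, 5]]

```text
time: 30.3
tool_pos: [0.3224, 0.2348, 0.1576]
tcp_rot: [2.877, 0.376, -0.968]
wrist_force: [-0.5, -0.5, -2.3]
width: 0.163
grip_force: 107.8
```

```bash
cat >> h.py <<'E'
def zs():
    c=cam("top");P=pts(c);d=P[...,:2]-C;u=d@U;v=d@V;hsv=cv2.cvtColor(c["image"],cv2.COLOR_RGB2HSV)
    b=(P[...,2]>.028)&(P[...,2]<.06)&(abs(u)<.08)&(abs(v)<.11)&(hsv[...,1]>110)&(hsv[...,0]<30)&(hsv[...,0]>11)
    print("high brass",b.sum(),np.c_[u[b],v[b],P[b][:,2]].round(3).tolist()[:6])
E
python3 - <<'E'
from h import *
look();zs()
plan(now(),pour(-.06,-.007,.06,.65),n=4)
E
```

```text
t30.30 [0.3224 0.2348 0.1576] yaw -2.882 tilt 0.649 roll -0.000 F [-0.5 -0.5 -2.3] w 0.163 g 107.8 q [0.46 0.25 1.94 0.12 1.59 1.74]
lip u 0.004 v -0.008 z 0.036
top [(41, 0.01, 0.002, 0.036), (4, 0.01, -0.037, 0.048), (43, -0.002, -0.056, 0.017), (35, 0.005, -0.076, 0.016)]
scene [(5, -0.069, -0.047, 0.131), (27, -0.002, 0.076, 0.021), (11, -0.009, 0.021, 0.016), (48, 0.016, -0.004, 0.018), (39, 0.005, -0.069, 0.014)]
high brass 0 []
4 rows of [-0.0007, -0.0004, -0.0008] [-0.1497, -0.07, 0.0392]
```

Run:
```python
from h import *
plan(now(),pour(-.04,-.01,.13,.6),n=7)
```

```text
7 rows of [-0.0004, 0.014, -0.0005] [-0.1266, -0.0238, -0.0617]
```

play_rows:
  moves:
    - [[0, 0.014, 0, -0.1266, -0.0238, -0.0617, 5], [0, 0.014, 0, -0.1266, -0.0238, -0.0617, 5], [0, 0.014, 0, -0.1266, -0.0238, -0.0617, 5], [0, 0.014, 0, -0.1266, -0.0238, -0.0617, 5], [0, 0.014, 0, -0.1266, -0.0238, -0.0617, 5]]

```text
time: 30.87
tool_pos: [0.2865, 0.238, 0.2204]
tcp_rot: [2.897, 0.379, -0.919]
wrist_force: [0.0, -0.1, -2.1]
width: 0.166
grip_force: 107.9
```

play_rows:
  moves:
    - [[0, 0.014, 0, -0.1266, -0.0238, -0.0617, 5], [0, 0.014, 0, -0.1266, -0.0238, -0.0617, 5], [0, 0, 0, 0, 0, 0, 5]]

```text
time: 31.12
tool_pos: [0.2723, 0.2397, 0.2468]
tcp_rot: [2.908, 0.382, -0.896]
wrist_force: [0.6, 0.7, -1.1]
width: 0.164
grip_force: 107.9
```

Run:
```python
from h import *
look();zs()
c=cam("top");P=pts(c);hsv=cv2.cvtColor(c["image"],cv2.COLOR_RGB2HSV);d=P[...,:2]-C;u=d@U;v=d@V
m=(hsv[...,0]>=12)&(hsv[...,0]<=28)&(hsv[...,1]>110)
b=m&(abs(v)<.12)&(abs(u)<.08)
r,cc=np.where(b);r0,r1,c0,c1=r.min()-1,r.max()+2,cc.min()-1,cc.max()+2
for row in np.where(b[r0:r1,c0:c1],(P[r0:r1,c0:c1,2]*1000).round(0),0).astype(int): print(" ".join("%2d"%x if x else " ." for x in row))
print("v per col",dict(zip(range(0,c1-c0,4),v[(r0+r1)//2,c0:c1:4].round(3))))
```

```text
t31.12 [0.2723 0.2397 0.2468] yaw -2.880 tilt 0.597 roll -0.002 F [ 0.6  0.7 -1.1] w 0.164 g 107.9 q [0.52 0.05 1.97 0.15 1.71 1.81]
lip u -0.041 v -0.009 z 0.133
top [(124, 0.011, 0.001, 0.016), (31, -0.009, 0.087, 0.023), (26, -0.004, 0.062, 0.023), (36, -0.01, 0.02, 0.018), (44, -0.002, -0.056, 0.016), (36, 0.006, -0.076, 0.016)]
scene [(27, -0.003, 0.076, 0.021), (77, 0.009, 0.001, 0.015), (41, 0.004, -0.065, 0.013)]
high brass 1 [[-0.002, 0.056, 0.029]]
 .  .  .  .  .  .  .  .  .  .  .  .  .  .  .  .  .  .  .  .  .  .  .  .  .  .  .  .  .  .  .  .  .  .  .  .  .  .  .  .  .  .  .  .  .  .  .  .  .  .  .  .  .  .  .  .  .  .  .  .  .  .  .  .  .  .  .  .  .  .
 .  .  .  .  .  .  .  .  .  .  .  .  .  .  .  .  .  .  .  .  .  .  .  .  .  .  .  .  .  .  .  .  .  .  .  .  . 15  .  .  .  .  .  .  .  .  .  .  .  .  .  .  .  .  .  .  .  .  .  .  .  .  .  .  .  .  .  .  .  .
 .  .  .  .  .  .  .  .  .  .  .  .  .  .  .  .  .  .  .  .  .  .  .  .  .  .  .  .  .  .  .  .  .  . 15 17 16 17 16 16  .  .  .  .  .  .  .  .  .  .  .  .  .  .  .  .  .  .  .  .  .  .  .  .  .  .  .  .  .  .
 .  .  
[... 4553 characters left out ...]
 .  .  .  .  .  .  .  .  2 16  7  .  .  .  .  .  .  .  .  .  .
 .  .  .  .  .  .  .  .  .  .  .  .  .  .  .  .  .  .  .  .  .  .  .  .  .  .  .  .  .  .  .  .  .  .  .  .  .  .  .  .  .  .  .  .  .  .  .  .  .  .  .  .  .  .  .  .  .  .  .  .  .  .  .  .  .  .  .  .  .  .
v per col {0: np.float64(-0.09), 4: np.float64(0.088), 8: np.float64(0.079), 12: np.float64(0.067), 16: np.float64(0.056), 20: np.float64(0.053), 24: np.float64(0.041), 28: np.float64(0.03), 32: np.float64(0.02), 36: np.float64(0.006), 40: np.float64(-0.004), 44: np.float64(-0.015), 48: np.float64(-0.025), 52: np.float64(-0.034), 56: np.float64(-0.044), 60: np.float64(-0.054), 64: np.float64(-0.065), 68: np.float64(-0.075)}
```

All eight blocks now rest on the tray floor, split 2/4/2, with no tower. Next I'll carry the empty dipper to the gap.

Run:
```python
from h import *
A=now(); W1=T(Rt(-1.9,.1),[.43,-.03,.17]); W2=T(Rt(-.05,0),[.527,-.022,.09])
for a,b,n in((A,W1,14),(W1,W2,20)):
    plan(a,b,n=n); M=np.real(logm(np.linalg.inv(a)@b))
    for k in(0.2,.4,.6,.8,1): 
        X=a@expm(M*k); print(X[:3,3].round(3),(X@np.r_[.178,0,.017,1])[:3].round(3),ik(X).round(2))
```

```text
14 rows of [-0.0486, 0.0657, -0.133] [-0.0247, 0.2317, 0.0563]
[0.28  0.173 0.233] [0.41  0.241 0.132] [ 0.51 -0.14  2.12  0.06  1.67  1.6 ]
[0.3   0.111 0.219] [0.422 0.21  0.134] [ 0.39 -0.2   2.18 -0.05  1.57  1.31]
[0.333 0.055 0.203] [0.438 0.181 0.135] [ 0.25 -0.23  2.21 -0.12  1.44  0.99]
[0.377 0.007 0.186] [0.46  0.156 0.135] [ 0.11 -0.2   2.21 -0.14  1.28  0.68]
[ 0.43 -0.03  0.17] [0.487 0.136 0.135] [-0.01 -0.13  2.17 -0.11  1.13  0.36]
20 rows of [-0.0092, 0.007, -0.1848] [-0.0233, 0.0517, 0.0405]
[ 0.448 -0.044  0.155] [0.44  0.131 0.123] [-0.05 -0.08  2.16 -0.1   1.07 -0.05]
[ 0.47  -0.051  0.139] [0.399 0.111 0.111] [-0.07 -0.03  2.14 -0.08  1.02 -0.45]
[ 0.492 -0.049  0.123] [0.367 0.076 0.099] [-0.08  0.03  2.12 -0.05  0.98 -0.83]
[ 0.512 -0.039  0.106] [0.35  0.033 0.086] [-0.07  0.09  2.09 -0.03  0.95 -1.2 ]
[ 0.527 -0.022  0.09 ] [ 0.349 -0.013  0.073] [-0.04  0.14  2.07 -0.    0.93 -1.56]
```

play_rows:
  moves:
    - [[-0.0486, 0.0657, -0.133, -0.0247, 0.2317, 0.0563, 5], [-0.0486, 0.0657, -0.133, -0.0247, 0.2317, 0.0563, 5], [-0.0486, 0.0657, -0.133, -0.0247, 0.2317, 0.0563, 5], [-0.0486, 0.0657, -0.133, -0.0247, 0.2317, 0.0563, 5], [-0.0486, 0.0657, -0.133, -0.0247, 0.2317, 0.0563, 5]]

```text
time: 31.73
tool_pos: [0.2942, 0.1226, 0.2222]
tcp_rot: [2.855, 0.923, -0.644]
wrist_force: [1.2, -0.1, -2.3]
width: 0.163
grip_force: 107.9
```

play_rows:
  moves:
    - [[-0.0486, 0.0657, -0.133, -0.0247, 0.2317, 0.0563, 5], [-0.0486, 0.0657, -0.133, -0.0247, 0.2317, 0.0563, 5], [-0.0486, 0.0657, -0.133, -0.0247, 0.2317, 0.0563, 5], [-0.0486, 0.0657, -0.133, -0.0247, 0.2317, 0.0563, 5], [-0.0486, 0.0657, -0.133, -0.0247, 0.2317, 0.0563, 5]]

```text
time: 32.15
tool_pos: [0.3562, 0.0252, 0.193]
tcp_rot: [2.701, 1.428, -0.362]
wrist_force: [0.0, 0.1, -2.6]
width: 0.165
grip_force: 107.9
```

play_rows:
  moves:
    - [[-0.0486, 0.0657, -0.133, -0.0247, 0.2317, 0.0563, 5], [-0.0486, 0.0657, -0.133, -0.0247, 0.2317, 0.0563, 5], [-0.0486, 0.0657, -0.133, -0.0247, 0.2317, 0.0563, 5], [-0.0486, 0.0657, -0.133, -0.0247, 0.2317, 0.0563, 5], [0, 0, 0, 0, 0, 0, 5]]

```text
time: 32.57
tool_pos: [0.4312, -0.0322, 0.1692]
tcp_rot: [2.506, 1.792, -0.125]
wrist_force: [-0.5, -0.5, -1.8]
width: 0.162
grip_force: 107.9
```

Run:
```python
from h import *
show(); plan(now(),T(Rt(-.05,0),[.527,-.022,.09]),n=20)
```

```text
t32.57 [ 0.4312 -0.0322  0.1692] yaw -1.900 tilt 0.100 roll 0.000 F [-0.5 -0.5 -1.8] w 0.162 g 107.9 q [-0.06 -0.12  2.17 -0.11  1.12  0.32]
20 rows of [-0.0092, 0.007, -0.1849] [-0.0218, 0.0517, 0.04]
```

play_rows:
  moves:
    - [[-0.0092, 0.007, -0.1849, -0.0218, 0.0517, 0.04, 5], [-0.0092, 0.007, -0.1849, -0.0218, 0.0517, 0.04, 5], [-0.0092, 0.007, -0.1849, -0.0218, 0.0517, 0.04, 5], [-0.0092, 0.007, -0.1849, -0.0218, 0.0517, 0.04, 5], [-0.0092, 0.007, -0.1849, -0.0218, 0.0517, 0.04, 5]]

```text
time: 32.98
tool_pos: [0.4527, -0.046, 0.1503]
tcp_rot: [2.034, 2.334, -0.103]
wrist_force: [0.1, 0.6, -1.6]
width: 0.163
grip_force: 107.9
```

play_rows:
  moves:
    - [[-0.0092, 0.007, -0.1849, -0.0218, 0.0517, 0.04, 5], [-0.0092, 0.007, -0.1849, -0.0218, 0.0517, 0.04, 5], [-0.0092, 0.007, -0.1849, -0.0218, 0.0517, 0.04, 5], [-0.0092, 0.007, -0.1849, -0.0218, 0.0517, 0.04, 5], [-0.0092, 0.007, -0.1849, -0.0218, 0.0517, 0.04, 5]]

```text
time: 33.4
tool_pos: [0.4806, -0.0494, 0.1305]
tcp_rot: [1.451, 2.752, -0.071]
wrist_force: [-0.4, 1.2, -2.2]
width: 0.166
grip_force: 107.9
```

play_rows:
  moves:
    - [[-0.0092, 0.007, -0.1849, -0.0218, 0.0517, 0.04, 5], [-0.0092, 0.007, -0.1849, -0.0218, 0.0517, 0.04, 5], [-0.0092, 0.007, -0.1849, -0.0218, 0.0517, 0.04, 5], [-0.0092, 0.007, -0.1849, -0.0218, 0.0517, 0.04, 5], [-0.0092, 0.007, -0.1849, -0.0218, 0.0517, 0.04, 5]]

```text
time: 33.82
tool_pos: [0.5066, -0.0398, 0.1103]
tcp_rot: [0.786, 3.027, -0.036]
wrist_force: [-0.1, 0.1, -1.6]
width: 0.167
grip_force: 107.9
```

play_rows:
  moves:
    - [[-0.0092, 0.007, -0.1849, -0.0218, 0.0517, 0.04, 5], [-0.0092, 0.007, -0.1849, -0.0218, 0.0517, 0.04, 5], [-0.0092, 0.007, -0.1849, -0.0218, 0.0517, 0.04, 5], [-0.0092, 0.007, -0.1849, -0.0218, 0.0517, 0.04, 5], [-0.0092, 0.007, -0.1849, -0.0218, 0.0517, 0.04, 5]]

```text
time: 34.23
tool_pos: [0.5252, -0.0191, 0.0902]
tcp_rot: [-0.072, -3.138, -0.001]
wrist_force: [0.1, -0.6, -2.1]
width: 0.166
grip_force: 107.9
```

play_rows:
  moves:
    - [[0, 0, 0, 0, 0, 0, 5], [0, 0, 0, 0, 0, 0, 5]]

```text
time: 34.4
tool_pos: [0.525, -0.0193, 0.0904]
tcp_rot: [-0.082, -3.138, -0.001]
wrist_force: [0.0, 0.4, -1.8]
width: 0.164
grip_force: 107.9
```

Run:
```python
from h import *
show(); plan(now(),T(Rt(-.05,0),[.527,-.022,.035]),n=7)
c=cam("wrist");P=pts(c);M=now()
m=(c["depth"]>0)&(P[...,2]>.07)&(P[...,2]<.13)&(P[...,0]<.512)&(abs(P[...,1]+.02)<.05)
Q=P[m]
for a in np.arange(.4,.52,.015):
    q=Q[abs(Q[:,0]-a)<.006]
    if len(q): print(round(a,3),len(q),np.percentile(q[:,2],[50,95]).round(4))
c=brass("scene")
```

```text
t34.40 [ 0.525  -0.0193  0.0904] yaw -0.052 tilt -0.003 roll 0.000 F [ 0.   0.4 -1.8] w 0.164 g 107.9 q [-0.08  0.14  2.07  0.    0.93 -1.6 ]
7 rows of [0.0001, -0.0007, -0.0006] [-0.0031, -0.0038, 0.0792]
0.415 641 [0.0829 0.1051]
0.43 2551 [0.0992 0.1066]
0.445 2376 [0.1042 0.1066]
0.46 2499 [0.1028 0.1063]
0.475 1267 [0.0978 0.0991]
0.49 1146 [0.0977 0.0988]
0.505 1245 [0.0979 0.1251]
scene [(27, -0.003, 0.079, 0.021), (76, 0.009, 0.001, 0.014), (28, 0.005, -0.062, 0.014)]
```

play_rows:
  moves:
    - [[0, 0, 0, -0.003, -0.004, 0.08, 5], [0, 0, 0, -0.003, -0.004, 0.08, 5], [0, 0, 0, -0.003, -0.004, 0.08, 5], [0, 0, 0, -0.003, -0.004, 0.08, 5], [0, 0, 0, -0.003, -0.004, 0.08, 5]]

```text
time: 34.92
tool_pos: [0.5268, -0.0217, 0.0503]
tcp_rot: [-0.078, -3.14, -0.001]
wrist_force: [-0.1, -0.3, -1.4]
width: 0.166
grip_force: 107.9
```

play_rows:
  moves:
    - [[0, 0, 0, 0, 0, 0.08, 5], [0, 0, 0, 0, 0, 0.06, 5], [0, 0, 0, 0, 0, 0.02, 5], [0, 0, 0, 0, 0, 0.01, 5], [0, 0, 0, 0, 0, 0.01, 5]]

```text
time: 35.33
tool_pos: [0.5274, -0.0216, 0.0335]
tcp_rot: [0.078, 3.14, 0.001]
wrist_force: [-0.5, -0.9, -1.7]
width: 0.165
grip_force: 107.9
```

play_rows:
  moves:
    - [[0, 0, 0, 0, 0, 0.005, 5], [0, 0, 0, 0, 0, 0, 5], [0, 0, 0, 0, 0, 0, 5]]

```text
time: 35.58
tool_pos: [0.5277, -0.0216, 0.0335]
tcp_rot: [0.078, 3.14, 0.001]
wrist_force: [-0.7, 0.1, -1.7]
width: 0.166
grip_force: 107.9
```

Run:
```python
from h import *
show()
F=[]
for i in range(4): cam("wrist"); F.append(bot.read_state()["wrist_force"][2])
print(np.mean(F))
```

```text
t35.58 [ 0.5277 -0.0216  0.0335] yaw -0.049 tilt 0.001 roll 0.000 F [-0.7  0.1 -1.7] w 0.166 g 107.9 q [-0.09  0.23  2.1   0.    0.82 -1.61]
-1.8030399939506698
```

play_rows:
  moves:
    - [[0, 0, 0, 0, 0, 0.01, 5], [0, 0, 0, 0, 0, 0.008, 5], [0, 0, 0, 0, 0, 0, 5], [0, 0, 0, 0, 0, 0, 5]]

```text
time: 36.12
tool_pos: [0.5278, -0.0216, 0.0318]
tcp_rot: [0.078, 3.14, 0.001]
wrist_force: [-0.0, 0.5, 1.6]
width: 0.165
grip_force: 108.6
```

play_rows:
  moves:
    - [[0, 0, 0, 0, 0, 0, 20], [0, 0, 0, 0, 0, 0, 30], [0, 0, 0, 0, 0, 0, 40], [0, 0, 0, 0, 0, 0, 50], [0, 0, 0, 0, 0, 0, 50]]

```text
time: 36.53
tool_pos: [0.5271, -0.0216, 0.0311]
tcp_rot: [-0.078, -3.14, -0.001]
wrist_force: [0.5, 1.4, 0.3]
width: 0.586
grip_force: 0.0
```

play_rows:
  moves:
    - [[0, 0, 0, 0, 0, -0.1, 50], [0, 0, 0, 0, 0, -0.2, 50], [0, 0, 0, 0, 0, -0.35, 50], [0, 0, 0, 0, 0, -0.35, 50], [0, 0, 0, 0, 0, -0.3, 50]]

```text
time: 36.95
tool_pos: [0.5275, -0.0216, 0.1639]
tcp_rot: [0.078, 3.139, 0.001]
wrist_force: [1.1, 0.3, 0.5]
width: 0.588
grip_force: 0.0
```

play_rows:
  moves:
    - [[0, 0, 0, 0, 0, -0.3, 50], [0, 0, 0, -0.1, 0, -0.2, 50], [0, 0, 0, -0.1, 0, 0, 50], [0, 0, 0, 0, 0, 0, 50], [0, 0, 0, 0, 0, 0, 50]]

```text
time: 37.37
tool_pos: [0.5468, -0.0226, 0.2107]
tcp_rot: [-0.077, -3.14, -0.001]
wrist_force: [-0.8, -0.7, -0.1]
width: 0.586
grip_force: 0.0
```

Run:
```python
from h import *
look();zs()
c=cam("wrist");P=pts(c)
m=(c["depth"]>0)&(P[...,2]>.025)&(P[...,2]<.065)&(P[...,0]>.3)&(P[...,0]<.66)&(abs(P[...,1]+.02)<.07)
Q=P[m];print(Q[:,0].min(),Q[:,0].max())
for a in np.arange(.36,.66,.03):
    q=Q[abs(Q[:,0]-a)<.006]
    if len(q): print(round(a,2),len(q),np.percentile(q[:,1],[2,98]).round(4),np.percentile(q[:,2],[50,95]).round(3))
```

```text
t37.37 [ 0.5468 -0.0226  0.2107] yaw -0.049 tilt -0.001 roll 0.000 F [-0.8 -0.7 -0.1] w 0.586 g 0.0 q [-0.09  0.05  1.92  0.    1.17 -1.61]
lip u -0.023 v -0.300 z 0.194
top [(122, 0.011, 0.002, 0.017), (31, -0.009, 0.087, 0.023), (26, -0.003, 0.063, 0.023), (36, -0.011, 0.02, 0.018), (44, -0.002, -0.055, 0.016), (37, 0.006, -0.076, 0.016)]
scene [(26, -0.003, 0.077, 0.02), (77, 0.01, 0.001, 0.015)]
high brass 2 [[-0.009, 0.092, 0.028], [-0.008, 0.087, 0.029]]
0.38285837590094773 0.5799104818872861
0.39 135 [-0.0482  0.0185] [0.047 0.049]
0.42 211 [-0.0494  0.0174] [0.047 0.049]
0.45 374 [-0.0508  0.0161] [0.048 0.049]
0.48 232 [-0.0263 -0.0115] [0.04  0.041]
0.51 218 [-0.028  -0.0128] [0.04  0.041]
0.54 192 [-0.0287 -0.014 ] [0.04  0.041]
0.57 183 [-0.0304 -0.0153] [0.04  0.041]
```

```bash
python3 -c "
from workcell import bot
print(bot.finish_job())"
```

```text
the job is handed in; nothing more can be done
None
```

The job is handed in at about 37 s: all eight blocks are out on the tray floor, split 2/4/2 across the bays (the two in the left bay stand on end), and the empty dipper stands upright in the gap between tray and mat, with the things on the mat left alone.

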